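Put the glue bottles away in the tray under the bench riser

ROBOT

A 6-joint arm with a two-finger parallel gripper is mounted at the origin on the work surface. World frame = base frame: x ahead of the robot, y to its left, z up, the work surface at z = 0. Lengths are in mm, angles in degrees, forces in N, time in s.
With the tool pointing down it reaches from about 300 to 850 mm from the base axis. Payload 4.2 kg.
Tool frame: the origin (TCP) lies at the very end of the fingers, on their centre line; the grasp point (between the pads) lies env.grip_point_offset behind it (env.grip_point_offset is the distance from the TCP to the grasp point, in mm); z points along the fingers, y is the direction in which the jaws open and shut (so a half turn about z gives the same grasp; the last joint's range is limited). The gripper opens to 91 mm and grips with 3 to 60 N. Pads are 32 mm wide; open, the fingers measure 118 mm over their backs; the gripper's body (76 mm by 178 mm) begins 60 mm behind the grasp point.
Start: joints at [-71.219, 18.312, 89.639, -0, 72.044, -1.146], TCP at [195.981, -540.587, 213.976] pointing down, gripper open.
Joint ranges: [-177.97, 177.97], [-48.28, 115.42], [12.27, 149.76], [-77.06, 257.06], [2.81, 150.46], [-146.56, 146.56]. Speed limits (degrees/s): [147.25, 147.25, 180, 180, 180, 180].

INTERFACE

Orientations are given as [roll, pitch, yaw] about the fixed x, y, z axes, in that order (R = Rz(yaw) Ry(pitch) Rx(roll)).
In Python, from workcell import env, grab_frame, camera_params gives the robot as it stands. The module is installed in compiled form; this text tells all that it offers.
- The arm moves only by the shell command python3 -m creep 'ROWS' [OPENING] [FORCE]. ROWS is a JSON object of lists of equal length, an entry for each row: "offset": the shift along the tool's x, y, z in m, a list of three; "rotation": the turn, a rotation vector about the tool's x, y, z in degrees, a list of three. A call has 1 to 5 rows; each row shifts and turns the commanded pose from where the row before left it, along the tool's axes as they then stand; what a row does not reach is not made up. A row lasts 1/8 s, in which the tool goes at most 62.5 mm and 10.7 degrees, less where a joint would pass 70% of its speed; a pose out of reach is approached as far as the arm can. A call is refused whole if a number of a shift passes 0.0625 or a number of a turn 10.7, either way. A call with a gripper value outside its range is refused whole. OPENING is the closure, from 0 (fully open) to 1 (shut), set as the call begins (- or left out, the last holds). The fingers move at their own pace and stop on an object; FORCE is the grip in N (left out, the last holds). Time passes only in rows, so rows that do not move let the fingers close. It gives the time, the measured TCP pose, the force and the opening at its end, in the units of the state.
- env.state(): the state, without advancing time (a new reading comes with each control period).
- grab_frame(name): name is "scene" or "top" or "wrist"; returns the picture (420x560x3 uint8, red, green, blue); there is no depth.
- camera_params(name): a dict with "mtx" (3x3 intrinsics, pixels), "k1" (the pictures are not rectified: a ray, as slopes to the right and down, at radius r is drawn at 1 + k1 r^2 times it, then the intrinsics apply), "R" (3x3) and "t" (3): a world point X has camera coordinates R X + t. Camera axes: x right, y down, z forward; pixel columns grow to the right and rows downward; lengths in mm; the calibration is good to about 2 mm. A picture is of the moment at which its call begins: read the wrist's pose just before it. camera_params takes no time and is no camera call; for the wrist camera it gives the pose at the moment of the call.
- env.job_done(): hands the job in, once; it reports no verdict.
The state is a dict: "time_s": time; "qpos": joint angles; "qvel": joint speeds; "effort": joint torques, N m; "ee_pos": TCP position; "ee_rot": TCP orientation; "force": force on the tool from outside, world axes, zero at the start; "torque": the same for the moment, N m; "gripper_width": finger opening in mm.
Only numpy, scipy, OpenCV 4.12 (cv2) and the standard library are available. Lean on these libraries where they do the work, as an engineer would, in place of code of your own. Each camera call takes 0.05 s, during which the arm holds its last target.

TASK

Clear the glue bottles off the workbench: pull the tray out of its bay under the riser, lay every bottle on its side in a V trough of its own with its nozzle towards the tray's wooden pull and wholly inside the tray, then slide the loaded tray back fully home, its front flush with the riser. Lay the bottles down gently, don't drop them, and leave the spray can, the hammer and the roll of tape where they are.

Things in the scene. Friction and masses are not known exactly. Their poses are not given: they have to be found in the camera images.
- riser: Bench riser, fixed: a wooden board 18 mm thick on two plywood cheeks, 205 mm deep (x), 388 wide (y), 98 high. Place and yaw vary. The bay below is 352 mm wide, 80 high; its floor is the bench, its open front faces the robot (riser's -x). Origin: centre of the underside; front edge at x = -102.5 mm, face of the back stop at x = +92.5 mm.
- tray: Loose plywood tray on the bench, 195 (x) by 344 mm (y), 0.45 kg, with 4 mm play each side in the bay. Starts empty, 20 to 70 mm short of home. Home (riser +x): back wall at the stop, tray origin at x = -5 mm in riser's frame. Drawn out 165 mm the troughs are clear of the riser and the tail is still guided. Origin: centre of underside. Front and side walls 16 mm high.
- tray_troughs (a point): Middle of the tray's trough zone, on the middle trough's axis (tray frame 13, 0, 35 mm). Five V troughs along tray x at y = -132, -66, 0, 66, 132 mm, sides at 45 degrees, 84 mm long (x = -28 to 55 mm); the axis of a lying bottle is 35 mm above the underside. Floor 5 mm thick. A divider 30 mm high at x = 57 mm stops the bottles' bases. 26 mm free between bottles in neighbouring troughs.
- tray_pull (a point): Grip point on the tray's pull: an upright dark wooden block in the middle of the tray's front, 26 mm wide (tray y), 40 mm deep (tray x), its top 69 mm above the bench. The point is in its middle, 20 mm ahead of the tray's front face and 50 mm above the tray's underside (tray frame: x = -117.5, y = 0, z = 50 mm).
- bottle0: White round plastic glue bottle with a thin nozzle, 126 mm long, 0.12 kg: body 40 mm across and 84 mm long, then a shoulder, a collar and a nozzle cone under 21 mm across. It starts upright on the bench, beside the tray's path. Origin: centre of its base; its z axis runs from the base to the nozzle. May be absent.
- bottle1: White round plastic glue bottle with a thin nozzle, 126 mm long, 0.12 kg: body 40 mm across and 84 mm long, then a shoulder, a collar and a nozzle cone under 21 mm across. It starts upright on the bench, beside the tray's path. Origin: centre of its base; its z axis runs from the base to the nozzle. May be absent.
- bottle2: White round plastic glue bottle with a thin nozzle, 126 mm long, 0.12 kg: body 40 mm across and 84 mm long, then a shoulder, a collar and a nozzle cone under 21 mm across. It starts upright on the bench, beside the tray's path. Origin: centre of its base; its z axis runs from the base to the nozzle. May be absent.
- bottle3: White round plastic glue bottle with a thin nozzle, 126 mm long, 0.12 kg: body 40 mm across and 84 mm long, then a shoulder, a collar and a nozzle cone under 21 mm across. It starts upright on the bench, beside the tray's path. Origin: centre of its base; its z axis runs from the base to the nozzle. May be absent.
- bottle4: White round plastic glue bottle with a thin nozzle, 126 mm long, 0.12 kg: body 40 mm across and 84 mm long, then a shoulder, a collar and a nozzle cone under 21 mm across. It starts upright on the bench, beside the tray's path. Origin: centre of its base; its z axis runs from the base to the nozzle. May be absent.
- bottle0_mid (a point): Point on the axis of bottle0, 45 mm from its base, about its centre of mass.
- bottle1_mid (a point): Point on the axis of bottle1, 45 mm from its base, about its centre of mass.
- bottle2_mid (a point): Point on the axis of bottle2, 45 mm from its base, about its centre of mass.
- bottle3_mid (a point): Point on the axis of bottle3, 45 mm from its base, about its centre of mass.
- bottle4_mid (a point): Point on the axis of bottle4, 45 mm from its base, about its centre of mass.
- bottle0_tip (a point): Tip of the nozzle of bottle0, 126 mm from its base.
- bottle1_tip (a point): Tip of the nozzle of bottle1, 126 mm from its base.
- bottle2_tip (a point): Tip of the nozzle of bottle2, 126 mm from its base.
- bottle3_tip (a point): Tip of the nozzle of bottle3, 126 mm from its base.
- bottle4_tip (a point): Tip of the nozzle of bottle4, 126 mm from its base.
- spray_can: Bystander: dark spray can with a yellow cap, 52 mm across, 182 mm tall, upright. Origin: centre of its base.
- hammer: Bystander: hammer lying on the bench, 200 mm long. Origin on its underside.
- tape: Bystander: roll of tape lying flat, 90 mm across, 25 mm high. Origin: centre of its underside.

How it is judged:
By the outcome, as a careful person would: the job done as asked, in the order asked, and still so for the second after the job is handed in, with the robot touching nothing.
Of bottle0, bottle1, bottle2, bottle3, bottle4 only 3 to 5 are there at a start; the rules pass over those that are not, and their reading is None.
At some moment in a run one of bottle0, bottle1, bottle2, bottle3, bottle4, tray may be knocked a few centimetres aside while the robot is not near it.
It also fails if it takes over 210 s, if anything falls off the work surface, if the arm or the gripper's body presses on something with over 40 N, if the wrist force passes 120 N, or if a joint passes its speed limit or range.

## Working session

There is one attempt and no reset: what is moved stays moved. The work goes in short steps, Python scripts to look and compute and a shell command to move; the robot and the scene stay as the last step left them, time stands still between calls to the robot, and variables do not carry over. Pictures are saved under pics/ and viewed, and the job is handed in when it is done.

I'll start by looking at the state and the cameras.

```bash
mkdir -p pics; ls
python3 - <<'E'
from workcell import env, grab_frame, camera_params
import cv2
print(env.state()); print(env.grip_point_offset)
for n in ["scene","top"]:
    p=camera_params(n); print(n,p)
    cv2.imwrite(f"pics/{n}0.png",grab_frame(n)[:,:,::-1])
E
```

```text
pics
{'time_s': 0.0, 'qpos': array([-7.12201173e+01,  1.83511765e+01,  8.97062982e+01,  1.29283623e-03,
        7.20405798e+01, -1.14515783e+00]), 'qvel': array([ 0.00275003, -0.01556733,  0.01417053,  0.07027732, -0.08670029,
        0.04254663]), 'effort': array([ 3.14992467e-04, -4.12460446e+01, -2.31974477e+01,  7.26645696e-02,
        4.57940879e-02, -1.53437518e-04]), 'ee_pos': array([ 195.81240267, -540.1137739 ,  213.1256391 ]), 'ee_rot': array([-1.79901990e+02, -3.18857465e-03,  1.99246381e+01]), 'force': array([-0.99161019,  0.44003782, -0.19836888]), 'torque': array([ 0.03403061,  0.04973506, -0.00192636]), 'gripper_width': 91.28371811394119}
18.8
scene {'mtx': array([[483.85616109,   0.        , 282.89519977],
       [  0.        , 483.85616109, 206.00427047],
       [  0.        ,   0.        ,   1.        ]]), 'k1': -0.1111219397715877, 'R': array([[-0.02987941,  0.99928631,  0.02311047],
       [ 0.61972855,  0.03666096, -0.7839595 ],
       [-0.78424725, -0.00910203, -0.62038166]]), 't': array([  50.16132897, -279.90102894, 1779.90495442])}
top {'mtx': array([[425.79732243,   0.        , 275.96734654],
       [  0.        , 425.79732243, 211.0768607 ],
       [  0.        ,   0.        ,   1.        ]]), 'k1': -0.051052545234954845, 'R': array([[-0.03021913, -0.99953761,  0.00337073],
       [-0.99373078,  0.02968008, -0.10778787],
       [ 0.10763799, -0.00660685, -0.9941682 ]]), 't': array([  -4.59509633,  578.41139798, 1454.22383531])}
```

View pics/scene0.png

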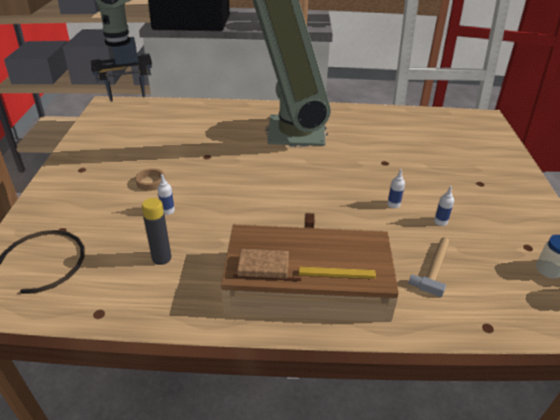

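View pics/top0.png

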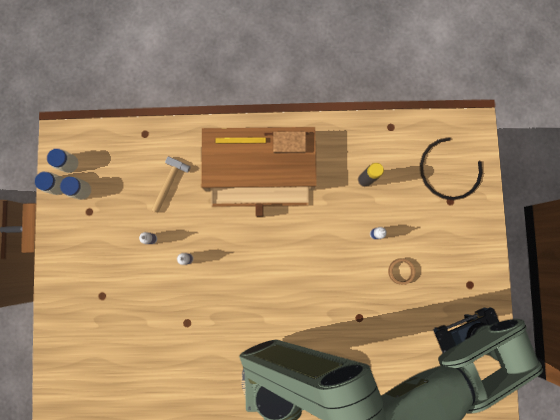

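Both views show three white bottles: top view at about (147,238), (184,258) and (378,233). The riser board spans (202–315, 128–187) in the top view, with the tray front and its dark pull at (260,211). The hammer is at (170,183), the can at (372,174) and the tape at (404,271). Next I'll write the helpers and take measurements.

```bash
cat > h.py <<'E'
import numpy as np, cv2
from scipy.spatial.transform import Rotation as Ro
from workcell import env, grab_frame, camera_params
def ray(p,uv):
    m=p["mtx"]; d=np.array([[p["k1"],0,0,0]],float).ravel()
    x=cv2.undistortPoints(np.array([[uv]],float),m,d)[0,0]
    R=np.array(p["R"]);t=np.array(p["t"])
    return -R.T@t, R.T@np.array([x[0],x[1],1.])
def onplane(p,uv,z):
    c,d=ray(p,uv); return c+d*(z-c[2])/d[2]
def proj(p,X):
    X=np.atleast_2d(np.array(X,float))
    return cv2.projectPoints(X,cv2.Rodrigues(np.array(p["R"]))[0],np.array(p["t"],float),p["mtx"],np.array([p["k1"],0,0,0],float))[0][:,0]
def tri(p1,u1,p2,u2):
    c1,d1=ray(p1,u1);c2,d2=ray(p2,u2)
    A=np.stack([d1,-d2],1); s=np.linalg.lstsq(A,c2-c1,rcond=None)[0]
    a=c1+d1*s[0];b=c2+d2*s[1]; return (a+b)/2,np.linalg.norm(a-b)
def save(img,name,crop=None,k=1):
    if crop: img=img[crop[1]:crop[3],crop[0]:crop[2]]
    img=cv2.resize(img,None,fx=k,fy=k,interpolation=cv2.INTER_CUBIC)
    cv2.imwrite(f"pics/{name}.png",img[:,:,::-1])
E
python3 - <<'E'
from h import *
t=cv2.imread("pics/top0.png")[:,:,::-1]; s=cv2.imread("pics/scene0.png")[:,:,::-1]
save(t,"t_tray",(190,115,350,225),5); save(s,"s_tray",(215,200,405,320),4)
save(t,"t_b",(130,220,210,275),9); save(t,"t_c",(350,150,430,290),4)
E
```

```text
(no output)
```

View pics/t_tray.png

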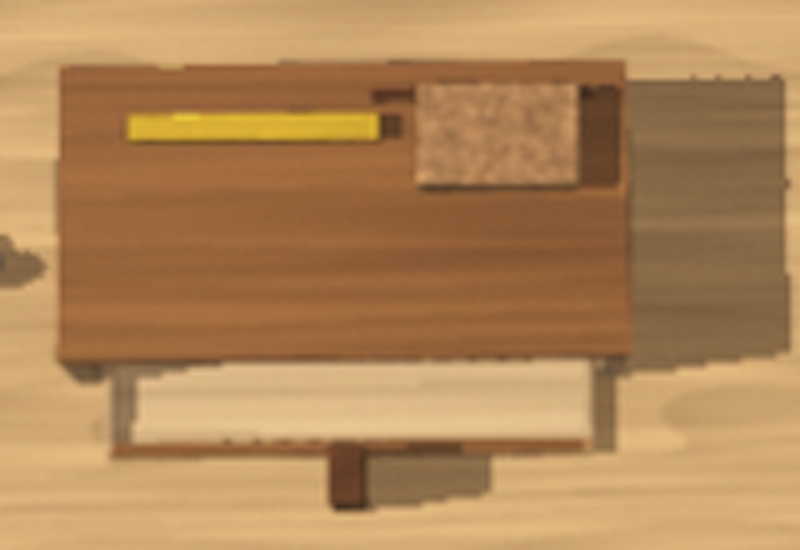

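View pics/s_tray.png

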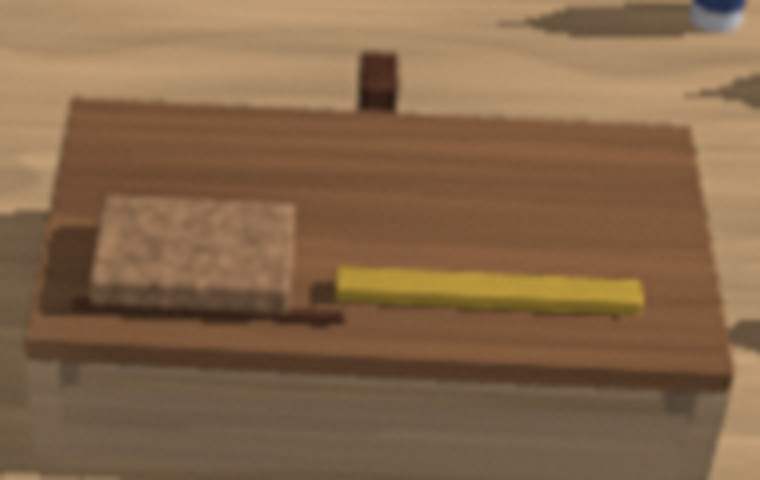

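View pics/t_b.png

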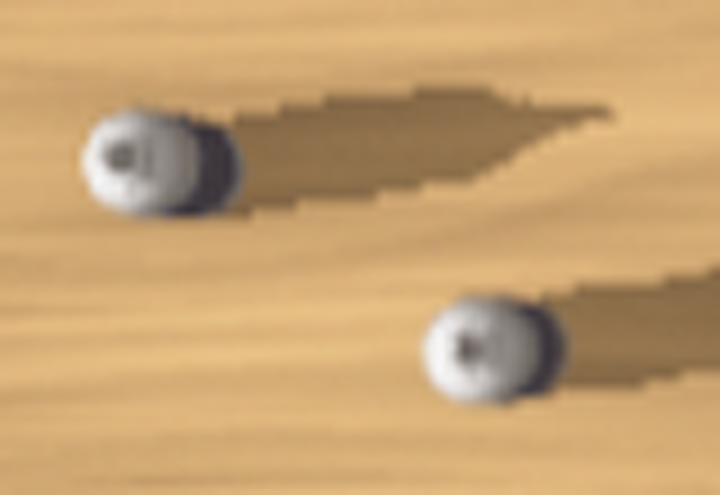

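View pics/t_c.png

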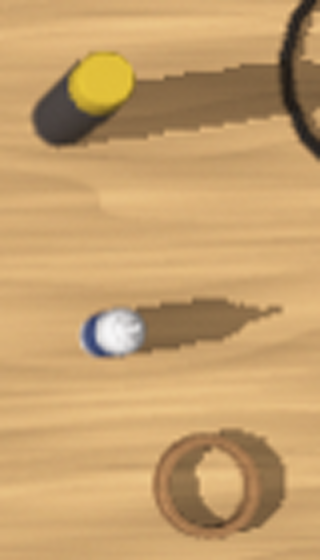

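```bash
python3 - <<'E'
from h import *
T=camera_params("top");S=camera_params("scene")
np.set_printoptions(precision=1,suppress=True)
for p in(T,S): print("cam",-np.array(p["R"]).T@p["t"])
f=lambda u,v,k,o:((u+.5)/k-.5+o[0],(v+.5)/k-.5+o[1])
tt=[f(u,v,5,(190,115)) for u,v in[(61,66),(625,61),(630,357),(58,361)]]
ss=[f(u,v,4,(215,200)) for u,v in[(732,374),(28,345),(73,98),(690,127)]]
C=[]
for i in range(4):
    a=onplane(T,tt[i],98);b=onplane(S,ss[i],98);x,e=tri(T,tt[i],S,ss[i]);print(a,b,x,e);C.append((a+b)/2)
C=np.array(C);c=C.mean(0);print("riser c",c)
ex=(C[0]+C[1]-C[2]-C[3]);ey=C[0]+C[3]-C[1]-C[2]
print("yaw",np.degrees(np.arctan2(ex[1],ex[0])),np.degrees(np.arctan2(-ey[0],ey[1])),np.linalg.norm(ex)/2,np.linalg.norm(ey)/2)
print("pull top front corners",[onplane(T,f(u,v,5,(190,115)),69) for u,v in[(330,508),(367,508)]])
print("pull scene top front",[onplane(S,f(u,v,4,(215,200)),69) for u,v in[(361,53),(397,53)]])
print("tray front wall outer top",[onplane(T,f(u,v,5,(190,115)),16) for u,v in[(112,450),(600,441)]], [onplane(T,f(u,v,5,(190,115)),0) for u,v in[(112,458),(590,450)]])
# bottles tips
tips={"A":(121,155,9,(130,220)),"B":(465,349,9,(130,220)),"C":(119,331,4,(350,150))}
for n,a in tips.items(): print(n,onplane(T,f(*a),126))
E
python3 - <<'E'
from h import *
s=cv2.imread("pics/scene0.png")[:,:,::-1]
save(s,"s_b",(380,160,460,230),9);save(s,"s_c",(125,165,185,270),5)
E
```

```text
cam [ 418.1  -12.2 1508.1]
cam [1570.8  -23.7  883.6]
[864.1 222.9  98. ] [866.9 222.1  98. ] [864.8 223.   95.7] 0.4770435830549734
[ 856.1 -162.1   98. ] [ 864.2 -159.4   98. ] [ 858.1 -161.7   91.3] 2.2117528868691543
[ 651.4 -157.    98. ] [ 657.8 -157.6   98. ] [ 652.3 -158.    93.2] 0.8874668129182554
[660.2 226.8  98. ] [664.  226.7  98. ] [660.7 227.4  95.1] 0.3423505843830391
riser c [760.6  32.8  98. ]
yaw -1.0810936770382944 -0.9587885645506541 204.50848777363888 383.6972750670595
pull top front corners [array([558.5,  47.9,  69. ]), array([557.8,  22.8,  69. ])]
pull scene top front [array([567.1,  23.9,  69. ]), array([565.7,  48. ,  69. ])]
tray front wall outer top [array([609.4, 203.1,  16. ]), array([ 605.5, -141.8,   16. ])] [array([605.7, 205.5,   0. ]), array([ 601.3, -135.8,    0. ])]
A [496.5 414.1 126. ]
B [423.3 289.6 126. ]
C [ 487.9 -356.2  126. ]
```

View pics/s_b.png

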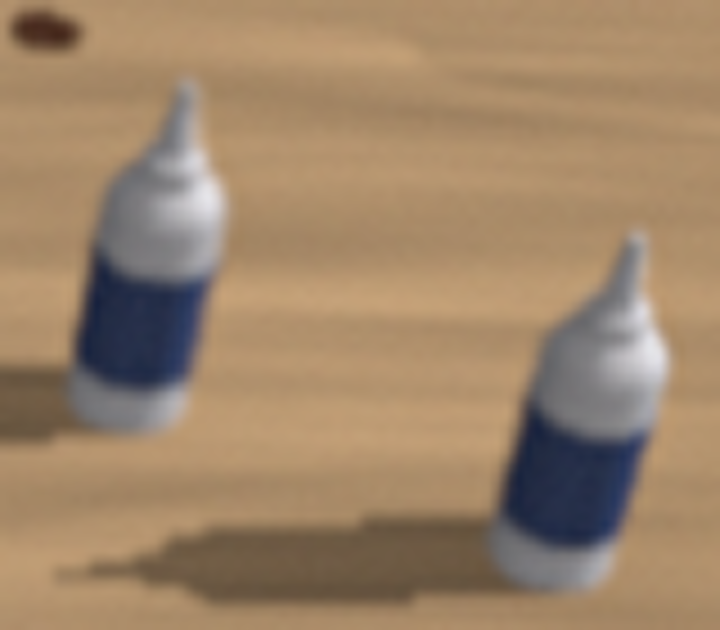

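View pics/s_c.png

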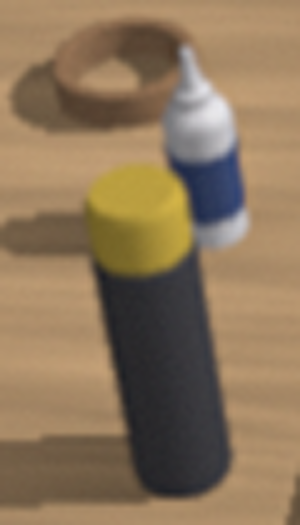

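Both views give consistent positions:

| Item | Position (mm) |
|---|---|
| Riser centre | ≈ (760, 33), yaw ≈ -1° |
| Pull | ≈ (582, 36) |
| Bottle A | ≈ (496, 414) |
| Bottle B | ≈ (423, 290) |
| Bottle C | ≈ (488, -356) |

The measured board size of 204.5 × 384 agrees with the 205 × 388 given. I'll move above the pull so the wrist camera can refine this.

```bash
python3 -m creep '{"offset":[[0.043,-0.035,-0.008],[0.043,-0.035,-0.008],[0.043,-0.035,-0.008],[0.043,-0.035,-0.008],[0.043,-0.035,-0.008]],"rotation":[[0,0,0],[0,0,0],[0,0,0],[0,0,0],[0,0,0]]}' 0 20
python3 -m creep '{"offset":[[0.043,-0.035,-0.008],[0.043,-0.035,-0.008],[0.043,-0.035,-0.008],[0.043,-0.035,-0.008],[0.043,-0.035,-0.008]],"rotation":[[0,0,0],[0,0,0],[0,0,0],[0,0,0],[0,0,0]]}'
```

```text
time_s: 0.72
ee_pos: [338.9, -301.0, 253.9]
ee_rot: [-180.0, 0.0, 19.9]
force: [0.5, -1.2, 0.2]
gripper_width: 91.2
time_s: 1.35
ee_pos: [481.4, -63.3, 293.9]
ee_rot: [180.0, 0.0, 19.9]
force: [0.1, -0.2, -0.6]
gripper_width: 91.0
```

```bash
python3 -m creep '{"offset":[[0.034,-0.037,-0.008],[0.034,-0.037,-0.008],[0,0,0],[0,0,0],[0,0,0]],"rotation":[[0,0,0],[0,0,0],[0,0,10.5],[0,0,10.4],[0,0,0]]}'
python3 - <<'E'
from h import *
p=camera_params("wrist");im=grab_frame("wrist");save(im,"w1")
save(grab_frame("top"),"t1")
print({k:np.round(v,3) for k,v in p.items()})
print("pull expected",proj(p,[[562,48,69],[562,22,69],[602,48,69]]).round())
E
```

```text
time_s: 1.98
ee_pos: [519.5, 27.9, 309.5]
ee_rot: [180.0, 0.1, -0.8]
force: [0.3, 0.2, -0.2]
gripper_width: 91.2
{'mtx': array([[300.268,   0.   , 279.607],
       [  0.   , 300.268, 213.121],
       [  0.   ,   0.   ,   1.   ]]), 'k1': np.float64(0.004), 'R': array([[-0.014, -1.   ,  0.   ],
       [-0.971,  0.014,  0.237],
       [-0.237,  0.003, -0.971]]), 't': array([ 34.091, 454.406, 605.323])}
pull expected [[264. 158.]
 [283. 158.]
 [263. 127.]]
```

View pics/w1.png

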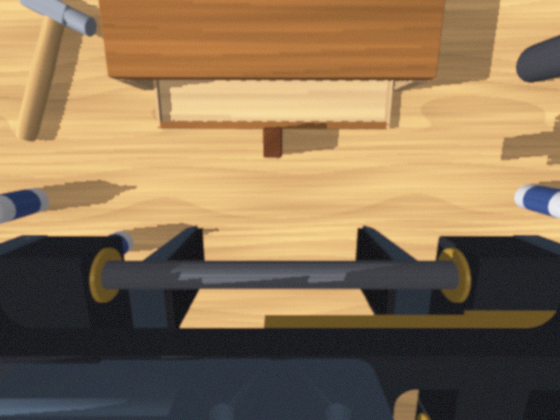

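The wrist picture shows the pull's top at columns 263–283 and rows 127–158, where I predicted it. The riser's front edge runs from (110,77) to (440,78). I'll refine from this view.

Run:
```python
from h import *
im=cv2.imread("pics/w1.png")[:,:,::-1]
save(im,"w1c",(95,60,255,165),5);save(im,"w1d",(250,60,450,165),4)
```

```text
(no output)
```

View pics/w1c.png

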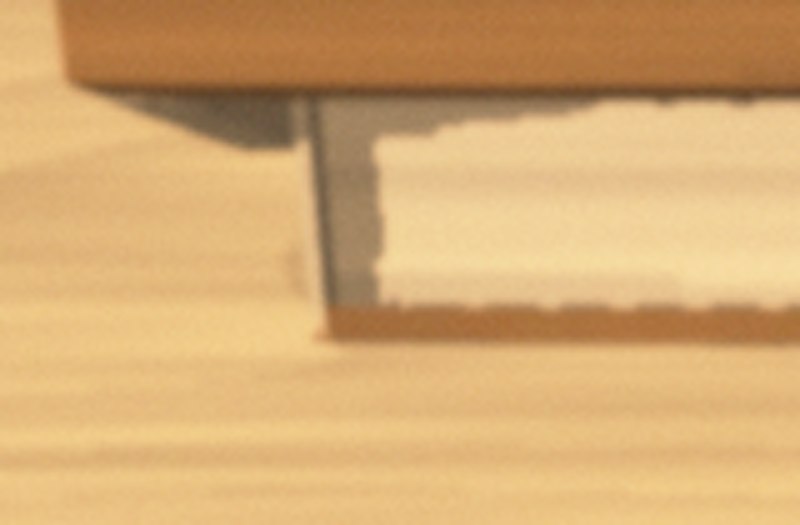

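View pics/w1d.png

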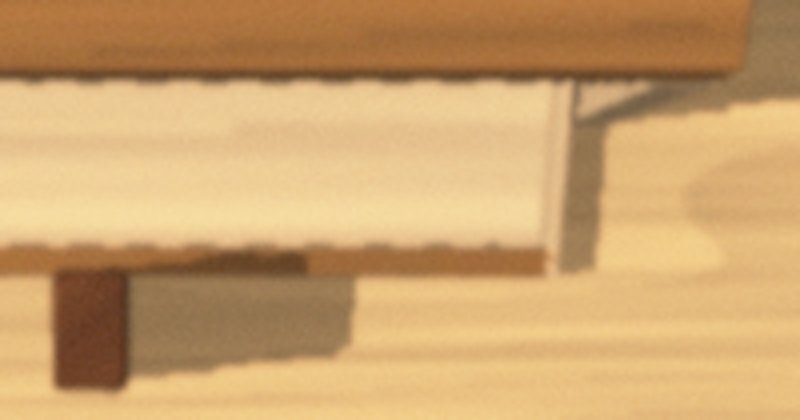

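Run:
```python
from h import *
np.set_printoptions(precision=1,suppress=True)
p=camera_params("wrist")
f=lambda u,v,k,o:((u+.5)/k-.5+o[0],(v+.5)/k-.5+o[1])
print("cam",-p["R"].T@p["t"])
a=onplane(p,f(68,82,5,(95,60)),98);b=onplane(p,f(743,70,4,(250,60)),98)
print("riser front",a,b,(a+b)/2,np.linalg.norm(a-b),np.degrees(np.arctan2(-(a-b)[0],(a-b)[1])))
print("pull",[onplane(p,f(u,v,4,(250,60)),z) for u,v,z in[(56,385,69),(125,385,69)]])
c=onplane(p,f(322,340,5,(95,60)),0);d=onplane(p,f(550,275,4,(250,60)),0)
print("tray front",c,d,(c+d)/2,np.linalg.norm(c-d),np.degrees(np.arctan2(-(c-d)[0],(c-d)[1])))
```

```text
cam [585.4  25.7 480.5]
riser front [661.1 226.5  98. ] [ 654.6 -158.9   98. ] [657.9  33.8  98. ] 385.400181297445 -0.9666215750676699
pull [array([564.8,  47.5,  69. ]), array([564.5,  24.3,  69. ])]
tray front [606.3 211.    0. ] [ 600.3 -140.1    0. ] [603.3  35.5   0. ] 351.1185266333342 -0.9747944148767945
```

Pull centre is ≈ (584.5, 36), tray yaw -0.97°, and the tray is about 54 mm short of home. I'll go down onto the pull.

```bash
python3 -m creep '{"offset":[[0.033,-0.0045,0.04],[0.032,-0.0045,0.04],[0,0,0.05],[0,0,0.05],[0,0,0.04]],"rotation":[[0,0,0],[0,0,0.2],[0,0,0],[0,0,0],[0,0,0]]}'
python3 - <<'E'
from h import *
p=camera_params("wrist");im=grab_frame("wrist");save(im,"w2")
E
```

```text
time_s: 2.7
ee_pos: [584.1, 35.3, 87.8]
ee_rot: [180.0, 0.1, -1.1]
force: [1.0, 0.5, -0.6]
gripper_width: 91.3
```

View pics/w2.png

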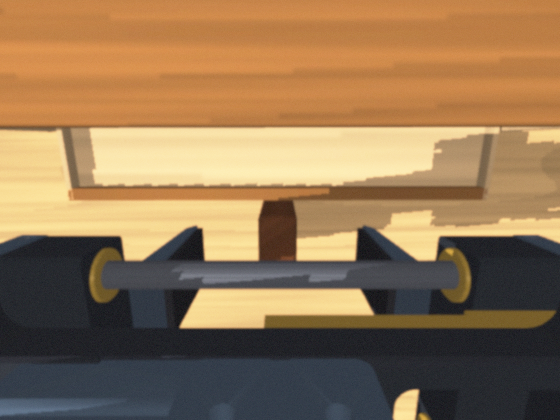

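The pull (column 278) is centred between the fingers (203–358). I'll go down and grip.

```bash
python3 -m creep '{"offset":[[0,0,0.03],[0,0,0.026],[0,0,0]],"rotation":[[0,0,0],[0,0,0],[0,0,0]]}'
python3 -m creep '{"offset":[[0,0,0],[0,0,0],[0,0,0],[0,0,0],[0,0,0]],"rotation":[[0,0,0],[0,0,0],[0,0,0],[0,0,0],[0,0,0]]}' 0.75 30
python3 -m creep '{"offset":[[0,0,0],[0,0,0],[0,0,0]],"rotation":[[0,0,0],[0,0,0],[0,0,0]]}'
```

```text
time_s: 3.12
ee_pos: [583.7, 35.4, 33.0]
ee_rot: [180.0, 0.2, -1.1]
force: [0.6, 0.3, 0.8]
gripper_width: 91.3
time_s: 3.75
ee_pos: [584.8, 35.6, 34.1]
ee_rot: [180.0, -0.0, -1.2]
force: [0.5, -1.3, -0.8]
gripper_width: 44.3
time_s: 4.12
ee_pos: [584.7, 35.8, 33.9]
ee_rot: [-180.0, 0.0, -1.2]
force: [0.4, 1.4, -0.1]
gripper_width: 25.7
```

Gripped at 25.7 mm (26 expected). Now I'll pull the tray 110 mm.

```bash
python3 -m creep '{"offset":[[-0.005,0,0],[-0.01,0,0],[-0.012,0,0],[-0.012,0,0],[-0.012,0,0]],"rotation":[[0,0,0],[0,0,0],[0,0,0],[0,0,0],[0,0,0]]}' - 40
python3 -m creep '{"offset":[[-0.015,0,0],[-0.015,0,0],[-0.013,0,0],[-0.01,0,0],[-0.006,0,0]],"rotation":[[0,0,0],[0,0,0],[0,0,0],[0,0,0],[0,0,0]]}'
python3 - <<'E'
from h import *
p=camera_params("wrist");im=grab_frame("wrist");save(im,"w3");save(grab_frame("top"),"t3")
E
```

```text
time_s: 4.75
ee_pos: [532.7, 36.7, 33.9]
ee_rot: [180.0, 0.0, -1.2]
force: [1.6, -0.7, -2.0]
gripper_width: 25.8
time_s: 5.38
ee_pos: [474.1, 37.9, 34.0]
ee_rot: [180.0, 0.0, -1.2]
force: [0.1, 0.4, -3.1]
gripper_width: 25.9
```

View pics/w3.png

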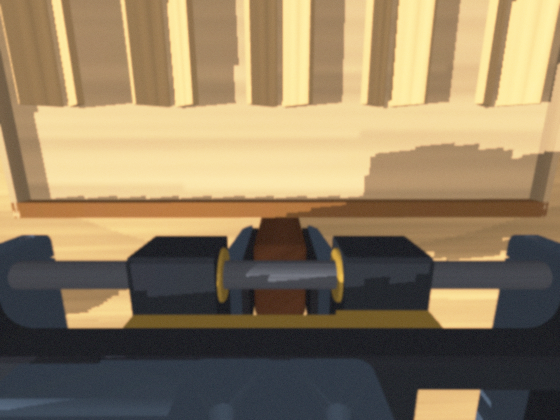

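View pics/t3.png

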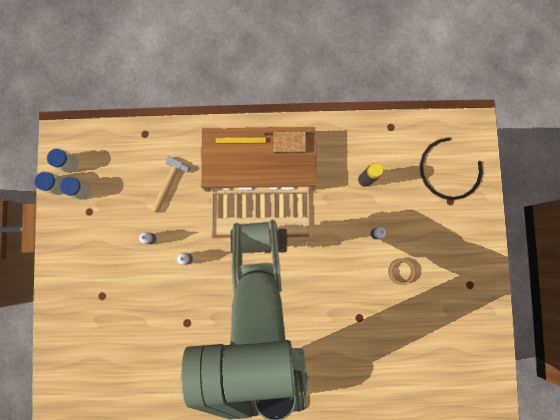

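The tray came out 110 mm. The troughs show at the top of the wrist view, with low flanks and flat floor between them. I'll release, rise and look.

```bash
python3 -m creep '{"offset":[[0,0,0],[0,0,0],[0,0,0],[0,0,0],[0,0,0]],"rotation":[[0,0,0],[0,0,0],[0,0,0],[0,0,0],[0,0,0]]}' 0
python3 -m creep '{"offset":[[0,0,-0.05],[0,0,-0.06],[0,0,-0.06],[0,0,-0.06],[0,0,-0.02]],"rotation":[[0,0,0],[0,0,0],[0,0,0],[0,0,0],[0,0,0]]}'
python3 - <<'E'
from h import *
p=camera_params("wrist");im=grab_frame("wrist");save(im,"w4")
save(im,"w4c",(100,60,460,240),2.2)
E
```

```text
time_s: 6.1
ee_pos: [474.9, 37.9, 33.9]
ee_rot: [180.0, 0.0, -1.2]
force: [1.1, -0.0, -0.1]
gripper_width: 73.1
time_s: 6.72
ee_pos: [476.3, 38.0, 288.2]
ee_rot: [-180.0, -0.4, -1.2]
force: [-0.5, -0.2, -1.1]
gripper_width: 91.1
```

View pics/w4c.png

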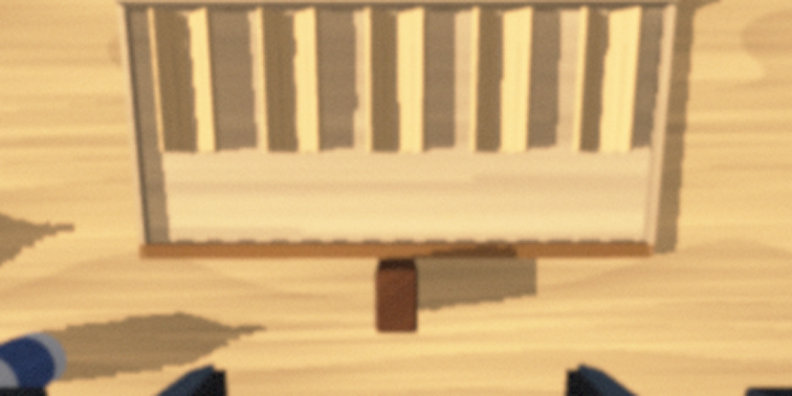

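Each V is about 34 mm wide with low flanks and about 32 mm of flat floor between, so the fingers have room beside a bottle. I'll measure the tray pose from this view and triangulate the bottles from the top and scene pictures.

Run:
```python
from h import *
np.set_printoptions(precision=1,suppress=True)
p=camera_params("wrist");T=camera_params("top");S=camera_params("scene")
f=lambda u,v,k,o:((u+.5)/k-.5+o[0],(v+.5)/k-.5+o[1])
g=lambda u,v:f(u,v,2.2,(100,60))
c=onplane(p,g(142,257),0);d=onplane(p,g(650,256),0)
print("tray front z0",c,d,(c+d)/2,np.degrees(np.arctan2(-(c-d)[0],(c-d)[1])))
print("pull top front",onplane(p,g(377,331),69),onplane(p,g(417,331),69))
print("trough ends z7",[onplane(p,g(u,152),7) for u in(193,295,397,502,606)])
for n,a,b in(("A",(121,155,9,(130,220)),(637,235,9,(380,160))),("B",(465,349,9,(130,220)),(187,83,9,(380,160))),("C",(119,331,4,(350,150)),(186,46,5,(125,165)))):
    print(n,tri(T,f(*a),S,f(*b)),onplane(T,f(*a),126),onplane(S,f(*b),126))
# base bottoms scene: nearest base rim at z0
for n,b in(("A",(549,590,9,(380,160))),("B",(127,431,9,(380,160)))): print(n,"rim",onplane(S,f(*b),0))
s=env.state();print(s["qpos"],s["ee_pos"])
```

```text
tray front z0 [494.6 213.4   0. ] [ 488.3 -139.9    0. ] [491.4  36.8   0. ] -1.0247197530006138
pull top front [454.  49.  69.] [453.5  24.7  69. ]
trough ends z7 [array([563.8, 169.5,   7. ]), array([562.5, 102.1,   7. ]), array([561.2,  34.6,   7. ]), array([559.8, -34.8,   7. ]), array([ 558.4, -103.5,    7. ])]
A (array([497.2, 417.5, 126.2]), np.float64(6.707379048500662)) [496.5 414.1 126. ] [496.1 421.4 126. ]
B (array([423.5, 291.7, 126.3]), np.float64(4.356483593899935)) [423.3 289.6 126. ] [422.6 294.2 126. ]
C (array([ 489.1, -364.4,  124.2]), np.float64(15.224151869068562)) [ 487.9 -356.2  126. ] [ 490.1 -371.8  126. ]
A rim [515.4 418.1   0. ]
B rim [441.2 292.8   0. ]
[ 3.2  6.8 94.  -0.  78.6 94.4] [476.8  38.  289.1]
```

Tray origin is ≈ (589.5, 35), yaw -1.0°, about 166 mm out. Plan for each bottle:
- Pick it with the tool leaning 45° in towards the base.
- Turn 90° about the jaw axis so the nozzle points to -x.
- Lay it in trough +132, 0 or -132 with the tool leaning 45° outwards.

I'll write a helper that works out the distances.

```bash
cat >> h.py <<'E'
np.set_printoptions(precision=1,suppress=True)
def toolR(psi,tilt):  # tool down, yaw psi, then turned by tilt about own y
    return Ro.from_euler("xyz",[180,0,psi],degrees=True)*Ro.from_euler("y",tilt,degrees=True)
def tcp_for(G,psi,tilt,back=0.):  # TCP for grasp point at G, backed off along tool z
    R=toolR(psi,tilt); return np.array(G,float)+(env.grip_point_offset-back)*R.as_matrix()[:,2],R
def plan(P,R,n,start=None):
    s=env.state()
    p0,R0=start if start else (s["ee_pos"],Ro.from_euler("xyz",s["ee_rot"],degrees=True))
    rv=(R0.inv()*R).as_rotvec(degrees=True)
    print("total shift(tool now)",R0.inv().apply(P-p0)/1000 .__float__() if False else R0.inv().apply(P-p0),"turn",rv,"n",n)
    Rk=R0; st=(P-p0)/n
    for k in range(n):
        print("   off mm",Rk.inv().apply(st),"rot",rv/n)   # shift along axes as row starts
        Rk=Rk*Ro.from_rotvec(rv/n,degrees=True)
E
python3 - <<'E'
from h import *
G=[423.5,292,50]
P,R=tcp_for(G,34.6,-45,130); P=P+[0,0,60]
print("pre",P); plan(P,R,9)
f=lambda u,v,k,o:((u+.5)/k-.5+o[0],(v+.5)/k-.5+o[1])
T=camera_params("top");print("hammer",onplane(T,(157,208),15),onplane(T,(187,165),15),onplane(T,(168,158),15),"can base",onplane(T,f(62,128,4,(350,150)),0),"can top",onplane(T,f(102,82,4,(350,150)),182))
E
```

```text
pre [488.2 336.6 188.6]
total shift(tool now) [   4.4 -298.7  100.7] turn [-13.9 -44.  -34. ] n 9
   off mm [  0.5 -33.2  11.2] rot [-1.5 -4.9 -3.8]
   off mm [  3.6 -33.3  10.1] rot [-1.5 -4.9 -3.8]
   off mm [  6.6 -33.3   8.8] rot [-1.5 -4.9 -3.8]
   off mm [  9.5 -33.    7.2] rot [-1.5 -4.9 -3.8]
   off mm [ 12.2 -32.4   5.4] rot [-1.5 -4.9 -3.8]
   off mm [ 14.6 -31.6   3.4] rot [-1.5 -4.9 -3.8]
   off mm [ 16.9 -30.7   1.2] rot [-1.5 -4.9 -3.8]
   off mm [ 18.9 -29.5  -1.1] rot [-1.5 -4.9 -3.8]
   off mm [ 20.6 -28.1  -3.6] rot [-1.5 -4.9 -3.8]
hammer [603.3 398.7  15. ] [755. 291.  15.] [782.8 359.3  15. ] can base [ 678.4 -346.3    0. ] can top [ 683.2 -340.   182. ]
```

```bash
python3 -m creep '{"offset":[[0.0005,-0.033,0.011],[0.0035,-0.033,0.010],[0.0065,-0.033,0.009],[0.0095,-0.033,0.007],[0.012,-0.0325,0.0055]],"rotation":[[-1.5,-4.9,-3.8],[-1.5,-4.9,-3.8],[-1.5,-4.9,-3.8],[-1.5,-4.9,-3.8],[-1.5,-4.9,-3.8]]}' 0
python3 -m creep '{"offset":[[0.0145,-0.0315,0.0035],[0.017,-0.0305,0.001],[0.019,-0.0295,-0.001],[0.0205,-0.028,-0.0035],[0,0,0]],"rotation":[[-1.5,-4.9,-3.8],[-1.5,-4.9,-3.8],[-1.5,-4.9,-3.8],[-1.5,-4.9,-3.8],[0,0,0]]}'
python3 - <<'E'
from h import *
p=camera_params("wrist");im=grab_frame("wrist");save(im,"w5");save(grab_frame("top"),"t5")
s=env.state();print(s["qpos"],s["ee_pos"],s["ee_rot"]); R=Ro.from_euler("xyz",s["ee_rot"],degrees=True).as_matrix();print(R)
print(proj(p,[[423.5,292,126],[423.5,292,0],[423.5,292,50]]))
E
```

```text
time_s: 7.4
ee_pos: [480.0, 204.0, 227.2]
ee_rot: [176.5, 25.5, 17.5]
force: [0.5, 0.3, -0.0]
gripper_width: 91.4
time_s: 8.02
ee_pos: [483.7, 337.8, 178.5]
ee_rot: [-178.9, 45.8, 35.6]
force: [-0.5, -1.3, 0.1]
gripper_width: 91.1
[ 33.7  46.7  57.6  -0.2 121.2  88.7] [484.5 335.4 183.1] [-179.    45.5   35.4]
[[ 0.6  0.6 -0.6]
 [ 0.4 -0.8 -0.4]
 [-0.7 -0.  -0.7]]
[[283.1 231.5]
 [283.9 131.1]
 [283.6 166. ]]
```

View pics/w5.png

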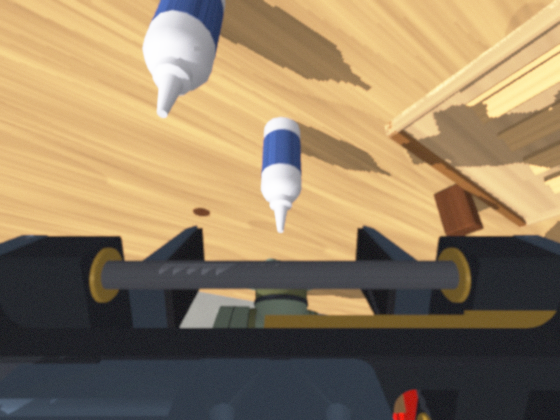

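View pics/t5.png

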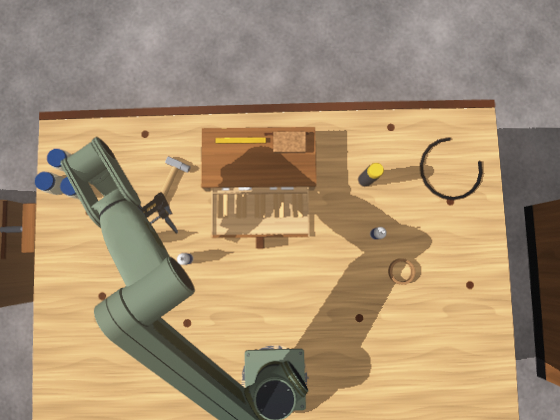

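The tilt works (q5 = 121°). Bottle B's tip is at (281,231), against (283,231) predicted. Bottle A is behind B, where the gripper's body would pass, so I'll take A first. I'll refine both tips from this view.

Run:
```python
from h import *
p=camera_params("wrist")
print("A",onplane(p,(163.5,113),126),"B",onplane(p,(281,230.5),126))
G=[497,417.5,55]
P,R=tcp_for(G,40,-45,100)
print("pre",P); plan(P,R,5)
```

```text
A [493.9 418.6 126. ] B [418.3 288.1 126. ]
pre [541.  454.4 112.4]
total shift(tool now) [131.  -64.9 -31.4] turn [-4.3  0.5 -3.3] n 5
   off mm [ 26.2 -13.   -6.3] rot [-0.9  0.1 -0.7]
   off mm [ 26.3 -12.6  -6.4] rot [-0.9  0.1 -0.7]
   off mm [ 26.5 -12.2  -6.6] rot [-0.9  0.1 -0.7]
   off mm [ 26.6 -11.8  -6.7] rot [-0.9  0.1 -0.7]
   off mm [ 26.8 -11.4  -6.8] rot [-0.9  0.1 -0.7]
```

```bash
python3 -m creep '{"offset":[[0.0,-0.0,-0.045],[0.026,-0.013,-0.015],[0.026,-0.0126,-0.015],[0.0265,-0.012,-0.015],[0.0265,-0.012,-0.01]],"rotation":[[-0.9,0.1,-0.7],[-0.9,0.1,-0.7],[-0.9,0.1,-0.7],[-0.9,0.1,-0.7],[-0.9,0.1,-0.7]]}'
python3 -m creep '{"offset":[[0,0,0],[0,0,0]],"rotation":[[0,0,0],[0,0,0]]}'
python3 - <<'E'
from h import *
p=camera_params("wrist");im=grab_frame("wrist");save(im,"w6")
s=env.state();print(s["qpos"],s["ee_pos"],s["ee_rot"])
print(proj(p,[[495.5,418,126],[495.5,418,0],[495.5,418,55]]))
E
```

```text
time_s: 8.75
ee_pos: [565.1, 455.3, 179.9]
ee_rot: [180.0, 44.5, 40.2]
force: [31.6, 26.3, 22.5]
gripper_width: 91.5
time_s: 9.0
ee_pos: [564.9, 455.2, 180.7]
ee_rot: [-180.0, 44.4, 40.2]
force: [-0.2, 0.8, 0.8]
gripper_width: 91.4
[ 38.5  67.2  12.3  -2.1 144.9  87.1] [565.  455.2 181.5] [-180.    44.3   40.2]
[[261.1 232.5]
 [264.6 134.7]
 [263.2 172.3]]
```

View pics/w6.png

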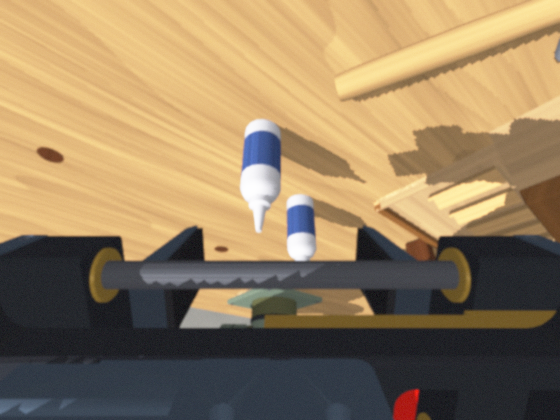

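Bottle A's tip is at (259,231), against (261,232) predicted, so its position is confirmed. Joint 3 reached its limit here at full stretch, so I'll approach from closer in.

Run:
```python
from h import *
p=camera_params("wrist")
print("A",onplane(p,(259,231),126))
A=onplane(p,(259,231),126); G=[(495.5+A[0])/2,(418+A[1])/2,52]; print(G)
P,R=tcp_for(G,40.2,-45,60)
print("pre",P); plan(P,R,2)
Q,R=tcp_for(G,40.2,-45,0); print("grasp",Q); plan(Q,R,2,(P,R))
```

```text
A [495.8 420.6 126. ]
[np.float64(495.6409579093962), np.float64(419.28948886095674), 52]
pre [517.9 438.1  81.1]
total shift(tool now) [ 36.5 -17.4 104.7] turn [-0.  -0.7 -0. ] n 2
   off mm [18.2 -8.7 52.3] rot [-0.  -0.3 -0. ]
   off mm [18.5 -8.7 52.2] rot [-0.  -0.3 -0. ]
grasp [485.5 410.7  38.7]
total shift(tool now) [ 0.  0. 60.] turn [0. 0. 0.] n 2
   off mm [ 0.  0. 30.] rot [0. 0. 0.]
   off mm [ 0.  0. 30.] rot [0. 0. 0.]
```

```bash
python3 -m creep '{"offset":[[0.0185,-0.0085,0.02],[0.018,-0.009,0.025],[0,0,0.03],[0,0,0.03],[0,0,0]],"rotation":[[0,-0.3,0],[0,-0.3,0],[0,0,0],[0,0,0],[0,0,0]]}'
python3 - <<'E'
from h import *
p=camera_params("wrist");im=grab_frame("wrist");save(im,"w7")
s=env.state();print(s["qpos"],s["ee_pos"],s["ee_rot"])
P,R=tcp_for([495.6,419.3,52],40.2,-45,0);plan(P,R,3)
E
```

```text
time_s: 9.68
ee_pos: [515.4, 436.8, 80.2]
ee_rot: [-180.0, 45.3, 40.3]
force: [0.0, 0.7, 1.1]
gripper_width: 91.3
[ 39.6  60.2  42.5  -0.6 122.3  89.2] [516.6 438.   80.9] [-180.    45.    40.3]
total shift(tool now) [ 0.6  0.7 59.2] turn [0.  0.  0.1] n 3
   off mm [ 0.2  0.2 19.7] rot [0. 0. 0.]
   off mm [ 0.2  0.2 19.7] rot [0. 0. 0.]
   off mm [ 0.2  0.2 19.7] rot [0. 0. 0.]
```

View pics/w7.png

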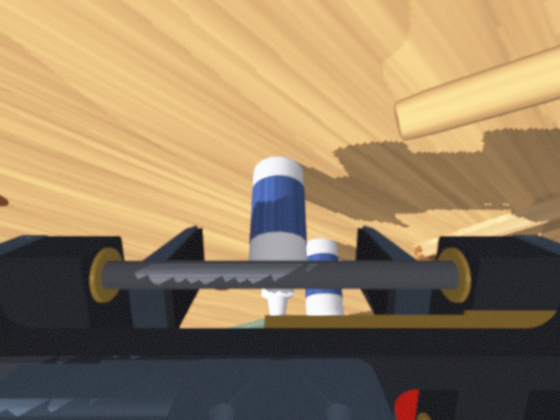

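Bottle A is centred (columns 249–306) between the fingers. I'll go in and grip.

```bash
python3 -m creep '{"offset":[[0.0,0.0005,0.02],[0,0,0.02],[0,0,0.019],[0,0,0]],"rotation":[[0,0,0],[0,0,0],[0,0,0],[0,0,0]]}'
python3 -m creep '{"offset":[[0,0,0],[0,0,0],[0,0,0],[0,0,0],[0,0,0]],"rotation":[[0,0,0],[0,0,0],[0,0,0],[0,0,0],[0,0,0]]}' 0.65 15
python3 -m creep '{"offset":[[0,0,0],[0,0,0],[0,0,0]],"rotation":[[0,0,0],[0,0,0],[0,0,0]]}'
python3 - <<'E'
from h import *
im=grab_frame("wrist");save(im,"w8")
s=env.state();print(s["qpos"],s["ee_pos"],s["ee_rot"])
E
```

```text
time_s: 10.22
ee_pos: [485.6, 411.6, 37.9]
ee_rot: [-180.0, 45.0, 40.3]
force: [1.0, -0.2, 0.3]
gripper_width: 91.4
time_s: 10.85
ee_pos: [484.2, 411.0, 36.6]
ee_rot: [-179.9, 45.2, 40.4]
force: [-0.8, -0.4, 0.5]
gripper_width: 44.1
time_s: 11.22
ee_pos: [484.2, 411.0, 36.7]
ee_rot: [-179.9, 45.2, 40.4]
force: [-0.2, 1.3, 0.1]
gripper_width: 39.5
[ 39.6  57.5  55.4  -0.5 112.3  89.2] [484.1 411.   36.6] [-179.9   45.2   40.4]
```

View pics/w8.png

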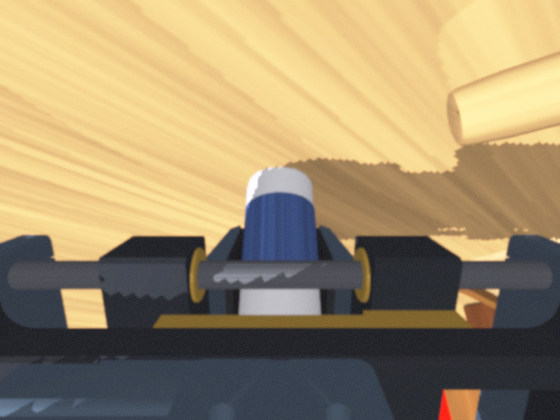

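Gripped at 39.5 mm, about 50 mm above the base. I'll lift straight up 130 mm.

```bash
python3 -m creep '{"offset":[[-0.01,0,-0.01],[-0.025,0,-0.025],[-0.03,0,-0.03],[-0.03,0,-0.03],[0,0,0]],"rotation":[[0,0,0],[0,0,0],[0,0,0],[0,0,0],[0,0,0]]}'
python3 - <<'E'
from h import *
s=env.state();print(s["qpos"],s["ee_pos"],s["ee_rot"],s["gripper_width"])
P,R=tcp_for([592.8,167.5,35],-1,45,0);print("place tcp",P)
plan(P+[0,0,130],R,10)
E
```

```text
time_s: 11.9
ee_pos: [485.7, 412.0, 175.6]
ee_rot: [-180.0, 44.7, 40.3]
force: [-0.2, 0.2, -2.2]
gripper_width: 39.9
[ 39.5  51.8  47.4  -0.6 125.5  89.1] [485.7 412.  175.6] [-180.    44.7   40.3] 39.88376014340029
place tcp [606.1 167.3  21.7]
total shift(tool now) [-30.5 264.5  63.7] turn [-0.1 85.5 45.7] n 10
   off mm [-3.1 26.5  6.4] rot [-0.   8.5  4.6]
   off mm [-1.9 26.6  6. ] rot [-0.   8.5  4.6]
   off mm [-0.6 26.7  5.8] rot [-0.   8.5  4.6]
   off mm [ 0.7 26.7  5.8] rot [-0.   8.5  4.6]
   off mm [ 1.9 26.6  6. ] rot [-0.   8.5  4.6]
   off mm [ 3.1 26.4  6.4] rot [-0.   8.5  4.6]
   off mm [ 4.2 26.1  7. ] rot [-0.   8.5  4.6]
   off mm [ 5.2 25.8  7.7] rot [-0.   8.5  4.6]
   off mm [ 6.  25.3  8.5] rot [-0.   8.5  4.6]
   off mm [ 6.7 24.8  9.5] rot [-0.   8.5  4.6]
```

```bash
python3 -m creep '{"offset":[[-0.003,0.0265,0.0055],[-0.002,0.0265,0.005],[-0.0005,0.0265,0.005],[0.0005,0.0265,0.005],[0.002,0.0265,0.005]],"rotation":[[0,8.5,4.6],[0,8.5,4.6],[0,8.5,4.6],[0,8.5,4.6],[0,8.5,4.6]]}'
python3 -m creep '{"offset":[[0.003,0.0265,0.006],[0.004,0.026,0.007],[0.005,0.0255,0.0075],[0.006,0.0255,0.0085],[0.0065,0.025,0.0095]],"rotation":[[0,8.5,4.6],[0,8.5,4.6],[0,8.5,4.6],[0,8.5,4.6],[0,8.5,4.6]]}'
python3 -m creep '{"offset":[[0,0,0],[0,0,0]],"rotation":[[0,0,0],[0,0,0]]}'
python3 - <<'E'
from h import *
p=camera_params("wrist");im=grab_frame("wrist");save(im,"w9");im=grab_frame("scene");save(im,"s9",(200,120,420,320),3.4)
s=env.state();print(s["qpos"],s["ee_pos"],s["ee_rot"],s["gripper_width"],s["force"])
P,R=tcp_for([592.8,167.5,35],-1,45,0);plan(P,R,1)
E
```

```text
time_s: 12.52
ee_pos: [545.8, 289.5, 163.2]
ee_rot: [171.2, 0.3, 19.4]
force: [0.9, -0.2, -1.4]
gripper_width: 39.7
time_s: 13.15
ee_pos: [612.8, 154.1, 176.6]
ee_rot: [179.9, -39.6, 1.1]
force: [1.4, -0.5, -0.7]
gripper_width: 39.6
time_s: 13.4
ee_pos: [615.3, 154.1, 179.2]
ee_rot: [-180.0, -39.8, 0.7]
force: [-0.2, 0.5, -1.0]
gripper_width: 39.6
[ 19.2  11.8 117.3 -43.5  17.1 146.5] [615.6 155.1 179.3] [-180.   -39.8    0.8] 39.54372624856633 [-0.3 -0.7 -0.7]
total shift(tool now) [-108.   -12.3  115.1] turn [-1.2  5.2  1.3] n 1
   off mm [-108.   -12.3  115.1] rot [-1.2  5.2  1.3]
```

View pics/w9.png

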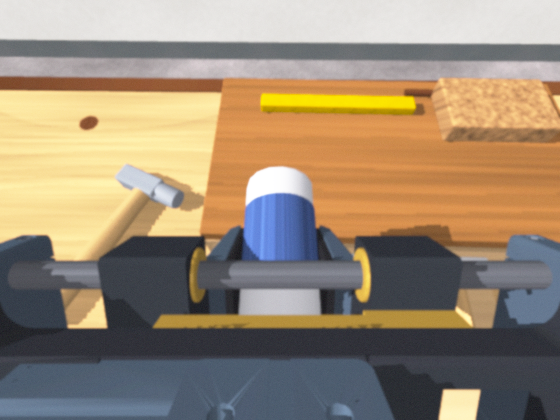

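View pics/s9.png

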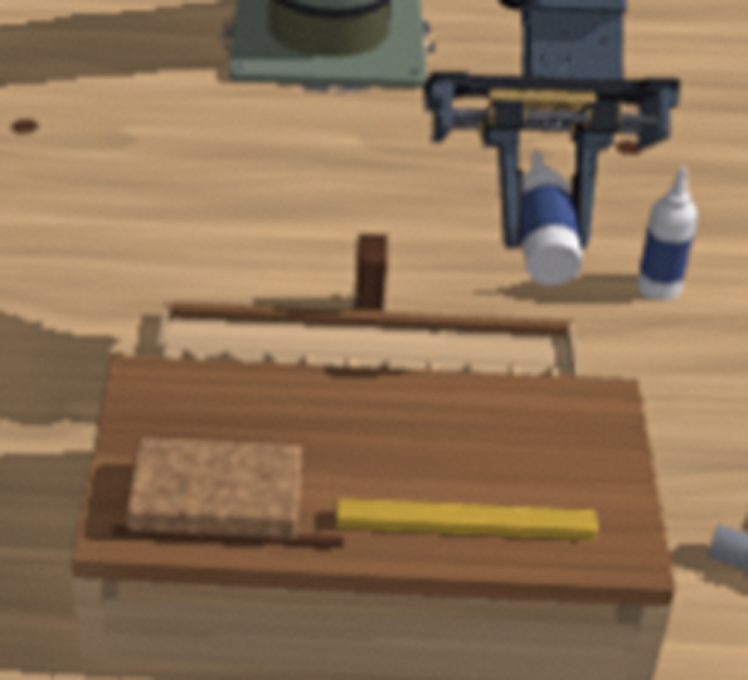

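Joint 6 is at its limit (146.5°) with the wrist nearly straight (q5 = 17°), so this placing pose isn't reached. I'll fit the arm's link lengths from the recorded states to find a reachable placing.

```bash
cat > kin.py <<'E'
from h import *
from scipy.optimize import least_squares
D=[([-71.22,18.35,89.7,0,72.04,-1.145],[195.8,-540.1,213.1],[-179.9,0,19.92]),
([3.2,6.8,94.0,0,78.6,94.4],[476.8,38,289.1],[180,-.4,-1.2]),
([33.7,46.7,57.6,-.2,121.2,88.7],[484.5,335.4,183.1],[-179,45.5,35.4]),
([38.5,67.2,12.3,-2.1,144.9,87.1],[565,455.2,181.5],[-180,44.3,40.2]),
([39.6,60.2,42.5,-.6,122.3,89.2],[516.6,438,80.9],[-180,45,40.3]),
([39.6,57.5,55.4,-.5,112.3,89.2],[484.1,411,36.6],[-179.9,45.2,40.4]),
([39.5,51.8,47.4,-.6,125.5,89.1],[485.7,412,175.6],[-180,44.7,40.3]),
([19.2,11.8,117.3,-43.5,17.1,146.5],[615.6,155.1,179.3],[-180,-39.8,.8])]
LO=np.array([-177.97,-48.28,12.27,-77.06,2.81,-146.56]);HI=np.array([177.97,115.42,149.76,257.06,150.46,146.56])
def fk(q,k):
    a0,h0,L1,e,L2,L3=k
    y=lambda a:Ro.from_euler("y",a,degrees=True); z=lambda a:Ro.from_euler("z",a,degrees=True)
    A=z(q[0]);B=A*y(q[1]);C=B*y(q[2])
    p=np.array([0,0,h0])+A.apply([a0,0,0])+B.apply([0,0,L1])+C.apply([e,0,L2])
    W=C*z(q[3])*y(q[4]); p=p+W.apply([0,0,L3]); return p,W*z(q[5])*K0
K0=Ro.identity()
def res(k): return np.concatenate([fk(q,k)[0]-np.array(p) for q,p,_ in D])
k=least_squares(res,[0,300,350,50,350,250]).x
if __name__=="__main__":
    print(k,res(k).reshape(-1,3))
    for q,_,r in D: print(((fk(q,k)[1]).inv()*Ro.from_euler("xyz",r,degrees=True)).as_euler("xyz",degrees=True))
E
python3 kin.py
```

```text
[  9.4 135.3 581.4  22.2 409.1 326.1] [[-11.   -3.3   0.1]
 [  1.8 -11.2  -1.1]
 [  7.6  -8.4  -0.2]
 [  5.5 -10.2  -1. ]
 [  7.3  -8.3   1.2]
 [  8.1  -7.3   1.7]
 [  7.7  -8.8   0.1]
 [  0.8 -10.3  -0.7]]
[ 0. -0. 90.]
[-0.  -0.2 90. ]
[-0. -0. 90.]
[ 0.   0.1 90. ]
[ 0.  0. 90.]
[-0.  0. 90.]
[-0.1  0.  90. ]
[ 0.  0. 90.]
```

```bash
sed -i 's/a0,h0,L1,e,L2,L3=k/a0,h0,L1,e,L2,L3,d=k/; s/A.apply(\[a0,0,0\])/A.apply([a0,d,0])/; s/K0=Ro.identity()/K0=Ro.from_euler("z",90,degrees=True)/; s/\[0,300,350,50,350,250\]/[0,300,350,50,350,250,0]/' kin.py
cat >> kin.py <<'E'
def ik(P,R,seeds=None):
    out=[]
    rng=np.random.default_rng(0)
    for i in range(40):
        q0=LO+(HI-LO)*rng.random(6); q0[0]=np.degrees(np.arctan2(P[1],P[0]))
        f=lambda q:np.concatenate([fk(q,k)[0]-P,3*(fk(q,k)[1].inv()*R).as_rotvec(degrees=True)])
        s=least_squares(f,q0,bounds=(LO,HI),max_nfev=80)
        if s.cost<1 and not any(np.abs(s.x-o).max()<2 for o in out): out.append(s.x)
    return out
E
python3 kin.py
cat > q.py <<'E'
from kin import *
for y in(132,66,0,-66,-132):
  for flip in(0,180):
    c,s_=np.cos(np.radians(-1)),np.sin(np.radians(-1))
    G=np.array([589.5+c*1-s_*y,35.5+s_*1+c*y,36])
    R=toolR(-1,45)*Ro.from_euler("z",flip,degrees=True)
    for up in(0,100):
        P=G+18.8*R.as_matrix()[:,2]+[0,0,up]
        for q in ik(P,R): print(y,flip,up,q)
E
python3 q.py
```

```text
[  0.8 140.9 591.   25.8 416.5 335.1  11.4] [[-0.1 -0.  -0. ]
 [ 0.4  0.1  0.1]
 [-0.1  0.1  0.3]
 [ 0.  -0.2 -0.4]
 [-0.1  0.3 -0. ]
 [-0.3  0.6 -0.2]
 [ 0.1 -0.5  0.5]
 [-0.1 -0.5 -0.1]]
[ 0. -0.  0.]
[-0.  -0.2 -0. ]
[-0. -0.  0.]
[ 0.   0.1 -0. ]
[ 0.  0. -0.]
[-0.  0.  0.]
[-0.1  0.  -0. ]
[0. 0. 0.]
132 0 0 [  23.3   28.8  130.7  219.2   27.4 -108.2]
132 0 100 [  23.3   17.   125.5  254.4   17.6 -146. ]
132 180 0 [ 23.3  28.8 130.7 219.2  27.4  71.8]
132 180 100 [ 23.3  17.  125.5 254.4  17.6  34. ]
66 0 0 [  14.3   27.9  133.9  203.6   27.8 -100.2]
66 0 100 [  14.3   15.3  128.4  234.7   13.2 -133.1]
66 180 0 [ 14.3  27.9 133.9 203.6  27.8  79.8]
66 180 100 [ 14.3  15.3 128.4 234.7  13.2  46.9]
0 0 0 [  4.4  27.4 135.7 188.   28.2 -93.3]
0 0 100 [   4.4   14.4  130.   202.3   10.  -108.2]
0 180 0 [  4.4  27.4 135.7 188.   28.2  86.7]
0 180 100 [  4.4  14.4 130.  202.3  10.   71.8]
-66 0 0 [ -5.9  27.3 136.  172.6  28.4 -87. ]
-66 0 100 [ -5.9  14.2 130.3 159.5  10.  -73.3]
-66 180 0 [ -5.9  27.3 136.  172.6  28.4  93. ]
-66 180 100 [ -5.9  14.2 130.3 159.5  10.  106.7]
-132 0 0 [-16.   27.6 134.8 157.3  28.3 -80.5]
-132 0 100 [-16.   14.9 129.2 127.   13.2 -48.5]
-132 180 0 [-16.   27.6 134.8 157.3  28.3  99.5]
-132 180 100 [-16.   14.9 129.2 127.   13.2 131.5]
```

The model now fits all the states to within 0.6 mm. It shows the 45° placing is only reachable with joint 4 flipped. I'll check which pick and place tilts work for the remaining bottles, and plan a joint-space route to the flipped wrist for this one.

```bash
cat > q2.py <<'E'
from kin import *
print("PLACE")
for y in(132,0,-132):
  for a in(5,15,25):
    c,s_=np.cos(np.radians(-1)),np.sin(np.radians(-1))
    G=np.array([589.5+c*1-s_*y,35.5+s_*1+c*y,36]); R=toolR(-1,a)
    for up in(0,100):
        for q in ik(G+18.8*R.as_matrix()[:,2]+[0,0,up],R): print(y,a,up,q)
print("PICK")
for n,(x,y) in dict(B=(421.5,290.5),C=(489,-362)).items():
  b=np.degrees(np.arctan2(y,x))
  for t in(60,65,75,85):
   for dp in(-40,0,40):
    R=toolR(b+dp,-t)
    for bk in(0,60):
        G=np.array([x,y,50]);P=G+(18.8-bk)*R.as_matrix()[:,2]
        for q in ik(P,R): print(n,t,dp,bk,q)
E
python3 q2.py
```

```text
PLACE
132 5 0 [ 15.4  30.3 102.   -2.1  42.8 107.9]
132 5 100 [ 15.4  24.   95.9  -1.7  55.4 107.4]
132 15 0 [ 17.1  27.5 109.7  -9.6  28.8 115.9]
132 15 100 [ 17.1  20.4 103.5  -6.9  42.1 112.6]
132 25 0 [ 19.   26.1 117.1 -32.7  15.5 140. ]
132 25 100 [ 19.   17.7 111.  -17.5  28.7 123.7]
0 5 0 [  2.5  28.6 105.6  -0.5  40.8  93.8]
0 5 100 [ 2.5 21.9 99.3 -0.4 53.8 93.7]
0 15 0 [  2.9  25.7 113.5  -2.3  25.9  95.8]
0 15 100 [  2.9  18.1 107.1  -1.6  39.9  94.9]
0 25 0 [  3.3  24.2 121.2 -10.7   9.9 104.4]
0 25 100 [  3.3  15.3 114.9  -4.3  25.   97.8]
-132 5 0 [-10.9  28.9 105.    1.3  41.2  79.2]
-132 5 100 [-10.9  22.3  98.7   1.1  54.1  79.5]
-132 15 0 [-11.9  26.  112.8   6.3  26.6  73.8]
-132 15 100 [-11.9  18.5 106.4   4.3  40.4  76.2]
-132 25 0 [-13.1  24.5 120.4  26.   11.7  53.5]
-132 25 100 [-13.1  15.7 114.2  11.6  26.1  68.5]
PICK
B 60 -40 0 [ 20.   50.8  82.8  22.4 102.8 108.6]
B 60 -40 60 [ 18.4  52.2  73.7  21.9 110.4 110.4]
B 60 0 0 [ 33.7  53.8  75.1  -0.8 111.1  89.3]
B 60 0 60 [ 33.8  56.1  64.2  -0.8 119.7  89.2]
B 60 40 0 [ 47.4  50.8  82.8 -23.9 102.3  70.2]
B
[... 1336 characters left out ...]
.2  -0.8 128.2  89.2]
C 65 0 60 [-37.2  69.7  35.9  -1.  139.4  89. ]
C 65 40 0 [-24.7  60.3  63.  -28.4 115.8  63.9]
C 65 40 60 [-23.1  63.3  51.3 -29.3 124.1  60.6]
C 75 -40 0 [-50.4  65.1  59.5  31.1 124.5 116.1]
C 75 -40 60 [-52.   69.1  46.6  33.1 132.8 120.6]
C 75 0 0 [-37.2  69.8  47.5  -1.  137.8  89.1]
C 75 0 60 [-37.2  76.5  28.2  -1.3 150.2  88.7]
C 75 40 0 [-24.1  65.1  59.5 -32.7 123.9  62.6]
C 75 40 60 [-22.5  69.1  46.6 -34.7 132.1  57.9]
C 85 -40 0 [-50.7  69.6  57.   35.7 131.9 118. ]
C 85 -40 60 [-52.3  74.5  43.1  39.4 139.9 124.3]
C 85 0 0 [-37.2  74.4  44.2  -1.3 146.4  88.9]
C 85 40 0 [-23.9  69.6  57.  -37.4 131.1  60.7]
C 85 40 60 [-22.2  74.5  43.1 -41.1 139.   54.2]
```

For A I'll set it back upright at a free, closer spot, (440, 400), and regrip it at 75° so every bottle gets laid with the tool nearly vertical (15°). First I'll check reachability there.

Run:
```python
from kin import *
G=np.array([440,400,50.])
for psi,t in((20,-45),(10,-45),(10,-75),(0,-75)):
  for bk in(0,60):
    R=toolR(psi,t)
    for q in ik(G+(18.8-bk)*R.as_matrix()[:,2],R): print(psi,t,bk,q)
P,R=tcp_for(G,15,-45); P[2]=36.8; print("final",P)
s=env.state(); print(s["time_s"])
plan(P+[0,0,120],R,11)
```

```text
20 -45 0 [ 35.4  51.3  69.7  11.1 102.7 103.5]
20 -45 60 [ 34.7  52.8  59.6  11.1 111.3 104.6]
10 -45 0 [ 32.8  50.2  72.2  16.1  99.8 109.4]
10 -45 60 [ 31.7  51.3  62.8  15.9 108.1 110.7]
10 -75 0 [ 30.7  65.4  58.8  25.3 127.1 111.5]
10 -75 60 [ 29.4  69.7  45.1  27.5 135.9 115.7]
0 -75 0 [ 27.4  63.5  63.7  31.6 121.8 115.6]
0 -75 60 [ 25.7  67.1  51.8  33.  129.6 119.6]
final [427.2 396.6  36.8]
13.5
total shift(tool now) [-156.4 -244.1 -101. ] turn [ -0.7 -84.3 -15.5] n 11
   off mm [-14.2 -22.2  -9.2] rot [-0.1 -7.7 -1.4]
   off mm [-14.8 -22.5  -7.3] rot [-0.1 -7.7 -1.4]
   off mm [-15.1 -22.9  -5.3] rot [-0.1 -7.7 -1.4]
   off mm [-15.1 -23.3  -3.3] rot [-0.1 -7.7 -1.4]
   off mm [-14.8 -23.6  -1.3] rot [-0.1 -7.7 -1.4]
   off mm [-14.3 -24.    0.6] rot [-0.1 -7.7 -1.4]
   off mm [-13.5 -24.3   2.4] rot [-0.1 -7.7 -1.4]
   off mm [-12.4 -24.7   4.1] rot [-0.1 -7.7 -1.4]
   off mm [-11.1 -25.    5.7] rot [-0.1 -7.7 -1.4]
   off mm [ -9.7 -25.2   7. ] rot [-0.1 -7.7 -1.4]
   off mm [ -8.  -25.4   8.2] rot [-0.1 -7.7 -1.4]
```

```bash
python3 -m creep '{"offset":[[-0.014,-0.022,-0.009],[-0.015,-0.0225,-0.0075],[-0.015,-0.023,-0.0055],[-0.015,-0.0235,-0.0035],[-0.015,-0.0235,-0.0015]],"rotation":[[0,-7.7,-1.4],[0,-7.7,-1.4],[0,-7.7,-1.4],[0,-7.7,-1.4],[0,-7.7,-1.4]]}'
python3 -m creep '{"offset":[[-0.0145,-0.024,0.0005],[-0.0135,-0.0245,0.0025],[-0.0125,-0.0245,0.004],[-0.011,-0.025,0.0055],[-0.0095,-0.025,0.007]],"rotation":[[0,-7.7,-1.4],[0,-7.7,-1.4],[0,-7.7,-1.4],[0,-7.7,-1.4],[0,-7.7,-1.4]]}'
python3 - <<'E'
from h import *
P,R=tcp_for([440,400,50],15,-45.2); P[2]=36.8
plan(P+[0,0,60],R,3)
s=env.state();print(s["qpos"],s["ee_pos"],s["ee_rot"],s["gripper_width"])
E
```

```text
time_s: 14.12
ee_pos: [534.9, 260.2, 169.0]
ee_rot: [177.3, -2.6, 6.9]
force: [0.6, 0.2, -1.3]
gripper_width: 39.7
time_s: 14.75
ee_pos: [451.0, 370.5, 156.7]
ee_rot: [179.1, 36.1, 12.8]
force: [0.9, -0.3, -1.8]
gripper_width: 39.9
total shift(tool now) [ 21.1 -31.6  58.2] turn [-0.5 -9.1 -1.7] n 3
   off mm [  7.  -10.5  19.4] rot [-0.2 -3.  -0.6]
   off mm [  8.2 -10.5  19. ] rot [-0.2 -3.  -0.6]
   off mm [  9.3 -10.5  18.5] rot [-0.2 -3.  -0.6]
[ 32.3  40.3  69.3  10.8 104.9 108.7] [451.  370.5 156.7] [179.1  36.1  12.8] 39.917082322189685
```

```bash
python3 -m creep '{"offset":[[0.007,-0.0105,0.0185],[0.008,-0.0105,0.018],[0.009,-0.0105,0.018],[0,0,0],[0,0,0]],"rotation":[[-0.1,-2.8,-0.5],[-0.2,-2.8,-0.5],[-0.1,-2.8,-0.5],[0,0,0],[0,0,0]]}'
python3 - <<'E'
from h import *
P,R=tcp_for([440,400,50],15,-45.2); P[2]=36.8
plan(P+[0,0,8],R,3)
s=env.state();print(s["qpos"],s["ee_pos"],s["ee_rot"],s["gripper_width"])
E
```

```text
time_s: 15.38
ee_pos: [429.3, 395.4, 99.7]
ee_rot: [179.9, 44.3, 14.5]
force: [-0.3, -0.8, -0.3]
gripper_width: 40.0
total shift(tool now) [37.  -1.8 40.5] turn [-0.2 -0.9 -0.3] n 3
   off mm [12.3 -0.6 13.5] rot [-0.1 -0.3 -0.1]
   off mm [12.4 -0.6 13.4] rot [-0.1 -0.3 -0.1]
   off mm [12.5 -0.6 13.4] rot [-0.1 -0.3 -0.1]
[ 33.9  47.1  68.6  13.8 106.5 108.1] [429.3 395.4  99.7] [179.9  44.3  14.5] 39.98244713016466
```

```bash
python3 -m creep '{"offset":[[0.0125,-0.0005,0.0135],[0.0125,-0.0005,0.0135],[0.0125,-0.0005,0.0135],[0.003,0,0.003],[0,0,0]],"rotation":[[-0.1,-0.3,-0.1],[-0.1,-0.3,-0.1],[-0.1,-0.3,-0.1],[0,0,0],[0,0,0]]}'
python3 -c "
from h import *
s=env.state();print(s['ee_pos'],s['ee_rot'],s['force'])"
```

```text
time_s: 16.0
ee_pos: [426.9, 395.6, 39.4]
ee_rot: [179.8, 45.3, 14.9]
force: [0.6, -0.2, -1.4]
gripper_width: 40.0
[426.9 395.6  39.4] [179.8  45.3  14.9] [ 0.6 -0.2 -1.4]
```

```bash
python3 -m creep '{"offset":[[0.0014,0,0.0014],[0.0005,0,0.0005],[0,0,0]],"rotation":[[0,0,0],[0,0,0],[0,0,0]]}'
python3 -m creep '{"offset":[[0,0,0],[0,0,0],[0,0,0],[0,0,0],[0,0,0]],"rotation":[[0,0,0],[0,0,0],[0,0,0],[0,0,0],[0,0,0]]}' 0
python3 -m creep '{"offset":[[0,0,-0.02],[0,0,-0.03],[0,0,-0.03],[0,0,0]],"rotation":[[0,0,0],[0,0,0],[0,0,0],[0,0,0]]}'
python3 - <<'E'
from h import *
p=camera_params("wrist");im=grab_frame("wrist");save(im,"w10")
s=env.state();print(s["qpos"],s["ee_pos"],s["ee_rot"])
E
```

```text
time_s: 16.38
ee_pos: [427.1, 395.8, 37.5]
ee_rot: [179.9, 45.2, 14.9]
force: [-0.2, 0.3, -0.5]
gripper_width: 39.7
time_s: 17.0
ee_pos: [427.0, 395.7, 37.2]
ee_rot: [179.8, 45.2, 14.9]
force: [-0.4, -0.0, 0.7]
gripper_width: 86.8
time_s: 17.5
ee_pos: [483.3, 411.0, 94.3]
ee_rot: [180.0, 45.0, 14.9]
force: [-0.8, -0.5, -0.4]
gripper_width: 91.3
[ 32.8  52.9  57.3  13.6 113.  108.2] [482.1 410.5  93.4] [179.9  45.2  14.9]
```

View pics/w10.png

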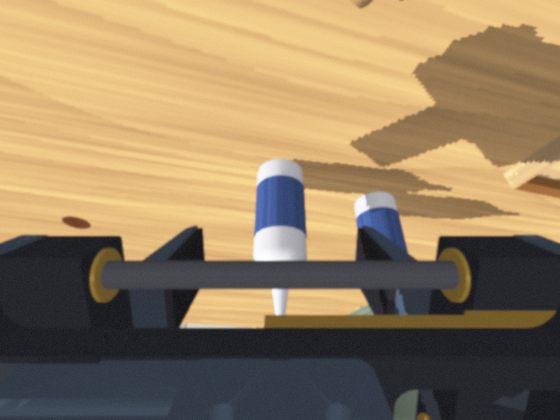

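A stands upright at (440, 399), columns 255–306 in view. Now I'll tilt to 75° and regrip.

Run:
```python
from h import *
P,R=tcp_for([440,399.2,55],10,-75,70); print(P);plan(P,R,4)
P2,R=tcp_for([440,399.2,55],10,-75,0); plan(P2,R,4,(P,R)); print(P2)
```

```text
[488.7 407.8  68.3]
total shift(tool now) [21.8  4.3 13.7] turn [  4.4 -29.8   2.4] n 4
   off mm [5.5 1.1 3.4] rot [ 1.1 -7.4  0.6]
   off mm [5.9 1.1 2.7] rot [ 1.1 -7.4  0.6]
   off mm [6.2 1.1 1.9] rot [ 1.1 -7.4  0.6]
   off mm [6.4 1.  1. ] rot [ 1.1 -7.4  0.6]
total shift(tool now) [ 0.  0. 70.] turn [0. 0. 0.] n 4
   off mm [ 0.   0.  17.5] rot [0. 0. 0.]
   off mm [ 0.   0.  17.5] rot [0. 0. 0.]
   off mm [ 0.   0.  17.5] rot [0. 0. 0.]
   off mm [ 0.   0.  17.5] rot [0. 0. 0.]
[422.1 396.   50.1]
```

```bash
python3 -m creep '{"offset":[[0.0055,0.001,0.0035],[0.006,0.001,0.0025],[0.006,0.001,0.002],[0.0065,0.001,0.001],[0,0,0]],"rotation":[[1.1,-7.4,0.6],[1.1,-7.4,0.6],[1.1,-7.4,0.6],[1.1,-7.4,0.6],[0,0,0]]}'
python3 -m creep '{"offset":[[0,0,0]],"rotation":[[0,0,0]]}'
python3 - <<'E'
from h import *
P,R=tcp_for([440,399.2,55],10,-75,0); plan(P,R,1)
s=env.state();print(s["qpos"],s["ee_pos"],s["ee_rot"],s["force"])
im=grab_frame("wrist");save(im,"w11")
E
```

```text
time_s: 18.18
ee_pos: [487.2, 406.9, 63.0]
ee_rot: [179.2, 75.3, 9.2]
force: [-0.4, 0.2, -0.3]
gripper_width: 91.0
time_s: 18.3
ee_pos: [488.0, 408.2, 68.8]
ee_rot: [-179.9, 74.8, 10.2]
force: [-0.4, 0.2, 0.7]
gripper_width: 91.0
total shift(tool now) [ 0.4  0.4 69.6] turn [ 0.1 -0.2  0. ] n 1
   off mm [ 0.4  0.4 69.6] rot [ 0.1 -0.2  0. ]
[ 29.2  70.1  42.7  28.  137.6 116.7] [488.  408.2  68.8] [-179.9   74.8   10.2] [-0.4  0.2  0.7]
```

View pics/w11.png

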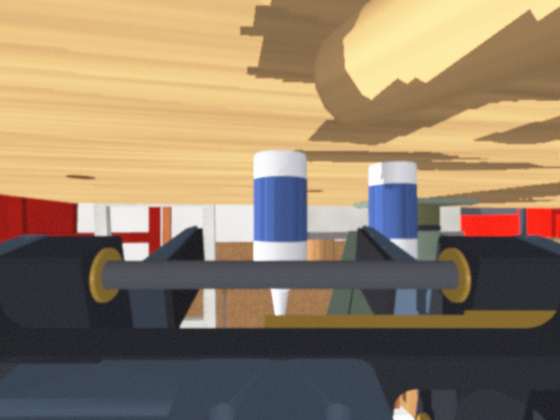

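A is centred (254–307), and B is behind to the right, clear of the finger's path. Advancing and gripping.

```bash
python3 -m creep '{"offset":[[0,0,0.023],[0,0,0.023],[0,0,0.0235],[0,0,0],[0,0,0]],"rotation":[[0,0,0],[0,0,0],[0,0,0],[0,0,0],[0,0,0]]}'
python3 -m creep '{"offset":[[0,0,0],[0,0,0],[0,0,0],[0,0,0],[0,0,0]],"rotation":[[0,0,0],[0,0,0],[0,0,0],[0,0,0],[0,0,0]]}' 0.65 15
python3 -m creep '{"offset":[[0,0,0],[0,0,0],[0,0,0]],"rotation":[[0,0,0],[0,0,0],[0,0,0]]}'
python3 - <<'E'
from h import *
im=grab_frame("wrist");save(im,"w12")
s=env.state();print(s["qpos"],s["ee_pos"],s["ee_rot"],s["force"])
E
```

```text
time_s: 18.98
ee_pos: [423.1, 396.8, 51.7]
ee_rot: [-179.7, 74.6, 10.4]
force: [0.6, -0.3, 0.1]
gripper_width: 90.8
time_s: 19.6
ee_pos: [422.4, 396.3, 50.0]
ee_rot: [-180.0, 74.9, 10.1]
force: [-0.1, 0.3, -0.7]
gripper_width: 44.1
time_s: 19.98
ee_pos: [422.4, 396.3, 50.0]
ee_rot: [-180.0, 74.9, 10.1]
force: [0.2, -0.1, 0.4]
gripper_width: 39.8
[ 30.7  65.   58.8  25.3 127.3 111.6] [422.4 396.3  50. ] [-180.    74.9   10.1] [-0.2  0.9 -0.9]
```

View pics/w12.png

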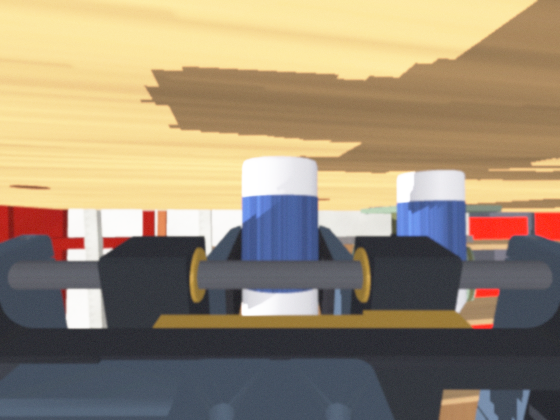

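Gripped at 39.8 mm, 55 mm from the base. Lifting.

```bash
python3 -m creep '{"offset":[[-0.02,0,-0.005],[-0.04,0,-0.011],[-0.045,0,-0.012],[-0.03,0,-0.008],[0,0,0]],"rotation":[[0,0,0],[0,0,0],[0,0,0],[0,0,0],[0,0,0]]}'
python3 - <<'E'
from h import *
s=env.state();print(s["qpos"],s["ee_pos"],s["ee_rot"],s["gripper_width"])
P,R=tcp_for([587.8,167.6,35],-1,15.1,0);print("place tcp",P)
plan(P+[0,0,110],R,10)
E
```

```text
time_s: 20.65
ee_pos: [422.3, 396.4, 193.1]
ee_rot: [-179.4, 74.5, 10.7]
force: [-0.2, 0.3, -1.3]
gripper_width: 39.4
[ 30.7  56.4  56.3  29.7 136.7 118.1] [422.3 396.4 193.1] [-179.4   74.5   10.7] 39.44306742015634
place tcp [592.7 167.5  16.8]
total shift(tool now) [  97.3  255.3 -105.6] turn [ 5.9 89.3 10.8] n 10
   off mm [  9.7  25.5 -10.6] rot [0.6 8.9 1.1]
   off mm [11.7 25.2 -9.1] rot [0.6 8.9 1.1]
   off mm [13.5 24.9 -7.4] rot [0.6 8.9 1.1]
   off mm [15.  24.6 -5.5] rot [0.6 8.9 1.1]
   off mm [16.1 24.2 -3.3] rot [0.6 8.9 1.1]
   off mm [16.9 23.9 -1. ] rot [0.6 8.9 1.1]
   off mm [17.3 23.6  1.5] rot [0.6 8.9 1.1]
   off mm [17.3 23.3  3.9] rot [0.6 8.9 1.1]
   off mm [17.  23.   6.4] rot [0.6 8.9 1.1]
   off mm [16.2 22.8  8.7] rot [0.6 8.9 1.1]
```

```bash
python3 -m creep '{"offset":[[0.0095,0.0255,-0.0105],[0.0115,0.025,-0.009],[0.0135,0.025,-0.0075],[0.015,0.0245,-0.0055],[0.016,0.024,-0.0035]],"rotation":[[0.6,8.9,1.1],[0.6,8.9,1.1],[0.6,8.9,1.1],[0.6,8.9,1.1],[0.6,8.9,1.1]]}'
python3 -m creep '{"offset":[[0.017,0.024,-0.001],[0.0175,0.0235,0.0015],[0.0175,0.0235,0.004],[0.017,0.023,0.0065],[0.016,0.023,0.0085]],"rotation":[[0.6,8.9,1.1],[0.6,8.9,1.1],[0.6,8.9,1.1],[0.6,8.9,1.1],[0.6,8.9,1.1]]}'
python3 -m creep '{"offset":[[0,0,0],[0,0,0]],"rotation":[[0,0,0],[0,0,0]]}'
python3 - <<'E'
from h import *
im=grab_frame("wrist");save(im,"w13")
s=env.state();print(s["qpos"],s["ee_pos"],s["ee_rot"],s["gripper_width"],s["force"])
P,R=tcp_for([587.8,167.6,35],-1,15.1,0);plan(P+[0,0,50],R,2)
E
```

```text
time_s: 21.28
ee_pos: [507.0, 280.8, 156.1]
ee_rot: [177.1, 29.9, 3.0]
force: [-0.5, 0.6, -1.3]
gripper_width: 39.3
time_s: 21.9
ee_pos: [590.7, 165.6, 123.0]
ee_rot: [179.7, -14.7, -1.2]
force: [-0.3, -0.4, -1.5]
gripper_width: 39.6
time_s: 22.15
ee_pos: [591.7, 167.2, 123.9]
ee_rot: [179.7, -14.4, -1.2]
force: [0.2, -0.3, -0.3]
gripper_width: 39.4
[ 17.4  19.8 103.2  -7.   43.6 113.1] [592.3 167.5 124.2] [179.7 -14.5  -1.2] 39.61112344491932 [-0.8  0.7 -1.2]
total shift(tool now) [-13.9  -0.3  55.6] turn [ 0.3  0.6 -0.1] n 2
   off mm [-7.  -0.1 27.8] rot [ 0.2  0.3 -0.1]
   off mm [-7.1 -0.1 27.8] rot [ 0.2  0.3 -0.1]
```

View pics/w13.png

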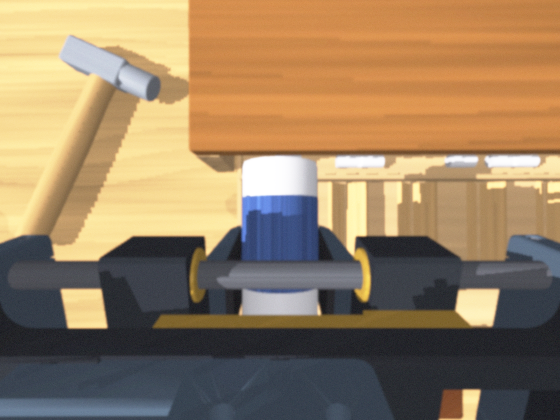

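A hangs nearly level over trough +132, with its base towards the divider (row ~180) and clear of the riser edge (row 153). I'll check the tray estimate against this view before lowering.

Run:
```python
from h import *
p=camera_params("wrist"); im=cv2.imread("pics/w13.png")
def tr(x,y,z): 
    c,s=np.cos(np.radians(-1)),np.sin(np.radians(-1)); return [589.5+c*x-s*y,35.5+s*x+c*y,z]
for y in(132,66,0):
    for d,z in((0,6.7),(17,23.7),(-17,23.7)):
        a,b=proj(p,[tr(55,y+d,z),tr(-28,y+d,z)]); cv2.line(im,tuple(int(v) for v in a),tuple(int(v) for v in b),(0,0,255) if d==0 else (255,0,0),1)
a,b=proj(p,[tr(57,172,30),tr(57,-100,30)]);cv2.line(im,tuple(int(v) for v in a),tuple(int(v) for v in b),(0,255,0),1)
a,b=proj(p,[tr(68.5,194,98),tr(68.5,-100,98)])
cv2.imwrite("pics/w13o.png",cv2.resize(im[120:260,180:560],None,fx=2.1,fy=2.1,interpolation=cv2.INTER_NEAREST))
```

```text
(no output)
```

View pics/w13o.png

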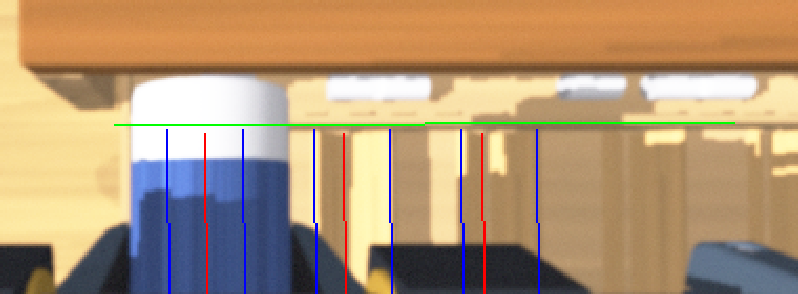

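The divider overlay matches. The V lines sit about 2 mm towards -y of my estimate, so I'll aim at y ≈ 166.5. Lowering.

```bash
python3 -m creep '{"offset":[[-0.007,0.001,0.028],[-0.007,0,0.028],[-0.005,0,0.018],[-0.0045,0,0.017],[0,0,0]],"rotation":[[0.1,0.3,0],[0.1,0.3,0],[0,0,0],[0,0,0],[0,0,0]]}'
python3 -m creep '{"offset":[[0,0,0]],"rotation":[[0,0,0]]}'
python3 - <<'E'
from h import *
s=env.state();print(s["ee_pos"],s["ee_rot"],s["gripper_width"],s["force"])
P,R=tcp_for([587.8,166.5,35],-1,15.1,0);print(P);plan(P+[0,0,1],R,1)
E
```

```text
time_s: 22.82
ee_pos: [591.9, 166.0, 28.5]
ee_rot: [179.8, -14.9, -1.1]
force: [-0.8, 0.2, -1.2]
gripper_width: 39.6
time_s: 22.95
ee_pos: [593.0, 166.1, 30.6]
ee_rot: [179.9, -15.2, -1.1]
force: [-0.3, -0.5, -1.3]
gripper_width: 39.8
[593.  166.1  30.6] [179.9 -15.2  -1.1] 39.75338645351319 [-0.3 -0.5 -1.3]
[592.7 166.4  16.8]
total shift(tool now) [-3.6 -0.3 12.2] turn [ 0.1 -0.1 -0.1] n 1
   off mm [-3.6 -0.3 12.2] rot [ 0.1 -0.1 -0.1]
```

```bash
python3 -m creep '{"offset":[[-0.0018,0,0.006],[-0.0012,0,0.004],[0,0,0],[0,0,0]],"rotation":[[0,0,0],[0,0,0],[0,0,0],[0,0,0]]}'
python3 -m creep '{"offset":[[-0.0006,0,0.002],[0,0,0],[0,0,0]],"rotation":[[0,0,0],[0,0,0],[0,0,0]]}'
```

```text
time_s: 23.45
ee_pos: [592.0, 165.7, 20.0]
ee_rot: [179.9, -15.2, -1.2]
force: [1.6, 3.6, 0.0]
gripper_width: 39.5
time_s: 23.82
ee_pos: [591.7, 165.5, 17.6]
ee_rot: [179.9, -15.1, -1.2]
force: [0.6, 4.2, 1.9]
gripper_width: 39.5
```

Contact: the V pushes the bottle towards +y, so the trough is about 1 mm further that way. Shifting by that and settling.

```bash
python3 -m creep '{"offset":[[0,-0.0014,0],[0,0,0],[0,0,0]],"rotation":[[0,0,0],[0,0,0],[0,0,0]]}'
python3 -m creep '{"offset":[[-0.0003,0,0.001],[0,0,0],[0,0,0]],"rotation":[[0,0,0],[0,0,0],[0,0,0]]}'
```

```text
time_s: 24.2
ee_pos: [590.6, 166.0, 16.7]
ee_rot: [179.8, -15.0, -1.2]
force: [-0.3, -0.6, -0.1]
gripper_width: 39.9
time_s: 24.58
ee_pos: [591.3, 166.7, 16.3]
ee_rot: [179.9, -15.1, -1.2]
force: [-0.2, 0.7, -1.8]
gripper_width: 39.9
```

Seated at axis height ≈ 34.5 mm. The tray's side wall is close to the outer finger, so I'll open only a few millimetres and rise along the tool.

```bash
python3 -m creep '{"offset":[[0,0,0],[0,0,0],[0,0,0],[0,0,0]],"rotation":[[0,0,0],[0,0,0],[0,0,0],[0,0,0]]}' 0.51
python3 -m creep '{"offset":[[0,0,-0.01],[0,0,-0.02],[0,0,-0.04],[0,0,-0.06],[0,0,-0.05]],"rotation":[[0,0,0],[0,0,0],[0,0,0],[0,0,0],[0,0,0]]}'
python3 -m creep '{"offset":[[0,0,-0.05],[0,0,0]],"rotation":[[0,0,0],[0,0,0]]}' 0
python3 - <<'E'
from h import *
p=camera_params("wrist");im=grab_frame("wrist");save(im,"w14")
save(grab_frame("top"),"t14",(130,115,430,290),2.6)
s=env.state();print(s["qpos"],s["ee_pos"],s["ee_rot"],s["force"])
E
```

```text
time_s: 25.08
ee_pos: [591.4, 166.7, 16.4]
ee_rot: [179.9, -15.1, -1.2]
force: [0.3, -0.0, -0.9]
gripper_width: 44.5
time_s: 25.7
ee_pos: [544.1, 168.1, 193.0]
ee_rot: [179.9, -15.2, -1.2]
force: [1.0, 0.1, -0.0]
gripper_width: 44.6
time_s: 25.95
ee_pos: [533.0, 169.3, 244.2]
ee_rot: [-179.9, -15.7, -1.2]
force: [0.5, -0.5, -0.7]
gripper_width: 61.8
[ 19.7   8.8 100.6  -6.5  56.6 113.7] [531.1 168.3 239. ] [179.9 -15.1  -1.2] [-0.3  0.2  0.2]
```

View pics/w14.png

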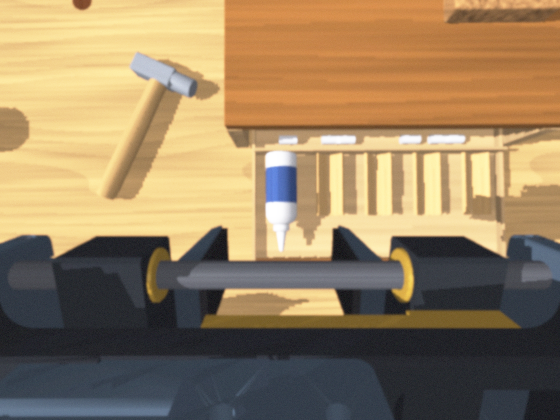

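View pics/t14.png

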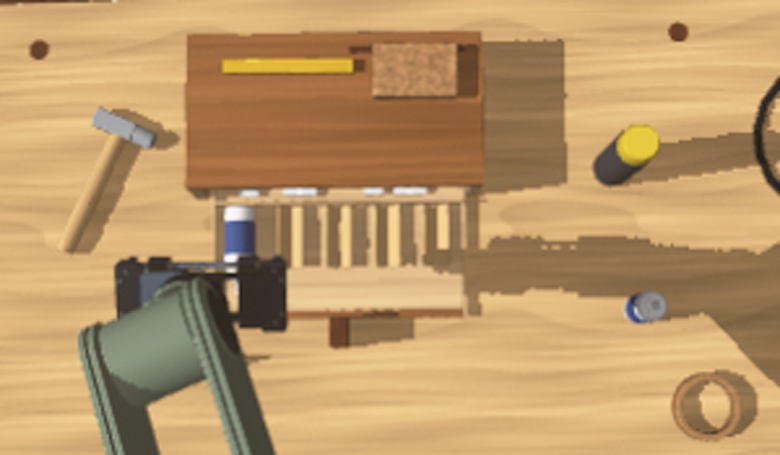

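A lies in trough +132 with its nozzle towards the pull and its base by the divider (wrist view (281,150)–(281,250)). Now bottle B, again leaning 75°.

Run:
```python
from h import *
P,R=tcp_for([421.5,290.5,55],20,-75,80); print(P);plan(P+[0,0,70],R,10)
```

```text
[477.  310.7  70.8]
total shift(tool now) [ -80.6 -141.4   79.7] turn [-11.7 -89.  -20.4] n 10
   off mm [ -8.1 -14.1   8. ] rot [-1.2 -8.9 -2. ]
   off mm [ -6.2 -14.6   8.8] rot [-1.2 -8.9 -2. ]
   off mm [ -4.3 -14.9   9.3] rot [-1.2 -8.9 -2. ]
   off mm [ -2.3 -15.2   9.5] rot [-1.2 -8.9 -2. ]
   off mm [ -0.3 -15.5   9.4] rot [-1.2 -8.9 -2. ]
   off mm [  1.7 -15.6   9. ] rot [-1.2 -8.9 -2. ]
   off mm [  3.6 -15.7   8.2] rot [-1.2 -8.9 -2. ]
   off mm [  5.4 -15.7   7.2] rot [-1.2 -8.9 -2. ]
   off mm [  7.  -15.6   5.9] rot [-1.2 -8.9 -2. ]
   off mm [  8.3 -15.5   4.4] rot [-1.2 -8.9 -2. ]
```

```bash
python3 -m creep '{"offset":[[-0.008,-0.014,0.008],[-0.006,-0.0145,0.009],[-0.0045,-0.015,0.009],[-0.0025,-0.015,0.0095],[-0.0005,-0.0155,0.0095]],"rotation":[[-1.2,-8.9,-2.0],[-1.2,-8.9,-2.0],[-1.2,-8.9,-2.0],[-1.2,-8.9,-2.0],[-1.2,-8.9,-2.0]]}' 0
python3 -m creep '{"offset":[[0.0015,-0.0155,0.009],[0.0035,-0.0155,0.008],[0.0055,-0.0155,0.007],[0.007,-0.0155,0.006],[0.0085,-0.0155,0.0045]],"rotation":[[-1.2,-8.9,-2.0],[-1.2,-8.9,-2.0],[-1.2,-8.9,-2.0],[-1.2,-8.9,-2.0],[-1.2,-8.9,-2.0]]}'
python3 -m creep '{"offset":[[0,0,0],[0,0,0]],"rotation":[[0,0,0],[0,0,0]]}'
python3 - <<'E'
from h import *
p=camera_params("wrist");im=grab_frame("wrist");save(im,"w15")
save(grab_frame("top"),"t15")
s=env.state();print(s["qpos"],s["ee_pos"],s["ee_rot"],s["force"])
print(proj(p,[[421.5,290.5,126],[421.5,290.5,0]]))
P,R=tcp_for([421.5,290.5,55],20,-75,80);plan(P,R,1)
E
```

```text
time_s: 26.68
ee_pos: [504.1, 239.2, 187.7]
ee_rot: [174.6, 30.3, 6.5]
force: [1.0, -0.2, -0.4]
gripper_width: 91.0
time_s: 27.3
ee_pos: [477.7, 309.5, 137.8]
ee_rot: [178.2, 75.6, 18.1]
force: [0.0, -0.3, -0.5]
gripper_width: 91.3
time_s: 27.55
ee_pos: [478.0, 309.0, 140.5]
ee_rot: [178.1, 75.0, 17.9]
force: [0.2, -1.3, 1.1]
gripper_width: 91.1
[ 27.4  61.2  53.2  11.3 139.8 101.1] [478.4 309.  142.6] [178.3  74.8  18.1] [-0.3  0.1 -0. ]
[[276.3 226.8]
 [274.9  71. ]]
total shift(tool now) [69.1 -2.6 19.4] turn [-0.1 -0.2 -0.5] n 1
   off mm [69.1 -2.6 19.4] rot [-0.1 -0.2 -0.5]
```

View pics/w15.png

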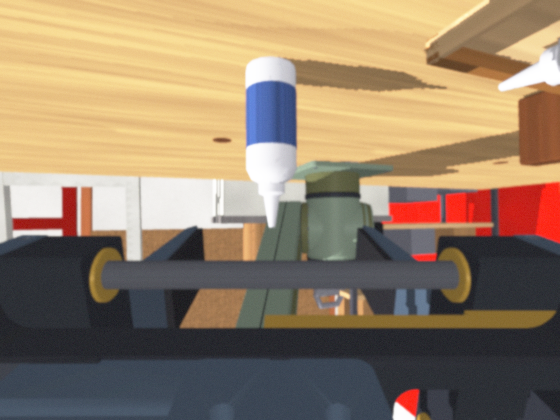

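View pics/t15.png

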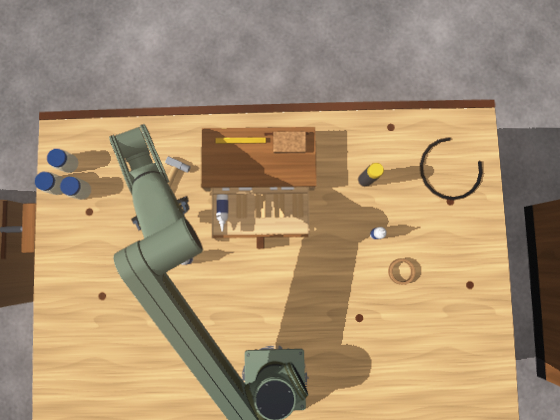

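B stands clear at (271,227), about 4 mm to the left of prediction, so I'll use (420.5, 294).

Run:
```python
from h import *
P,R=tcp_for([420.5,294,55],18,-75,80);plan(P,R,1)
P2,R=tcp_for([420.5,294,55],18,-75,0);print(P2)
```

```text
total shift(tool now) [69.1 -4.2 19.2] turn [ 1.8 -0.2  0. ] n 1
   off mm [69.1 -4.2 19.2] rot [ 1.8 -0.2  0. ]
[403.2 288.4  50.1]
```

```bash
python3 -m creep '{"offset":[[0.035,-0.002,0.0095],[0.034,-0.002,0.0095],[0,0,0],[0,0,0]],"rotation":[[0.9,-0.1,0],[0.9,-0.1,0],[0,0,0],[0,0,0]]}'
python3 - <<'E'
from h import *
im=grab_frame("wrist");save(im,"w16")
s=env.state();print(s["qpos"],s["ee_pos"],s["ee_rot"],s["force"])
P,R=tcp_for([420.5,294,55],18,-75,0);plan(P,R,1)
E
```

```text
time_s: 28.15
ee_pos: [476.7, 312.6, 71.3]
ee_rot: [-179.9, 75.1, 18.2]
force: [0.3, 0.1, -0.4]
gripper_width: 91.1
[ 27.   65.4  54.5  12.2 134.4 100.9] [476.7 312.7  71.3] [-179.8   75.1   18.2] [-0.5 -1.   0.5]
total shift(tool now) [ 0.5  0.4 80.3] turn [0.1 0.1 0.1] n 1
   off mm [ 0.5  0.4 80.3] rot [0.1 0.1 0.1]
```

View pics/w16.png

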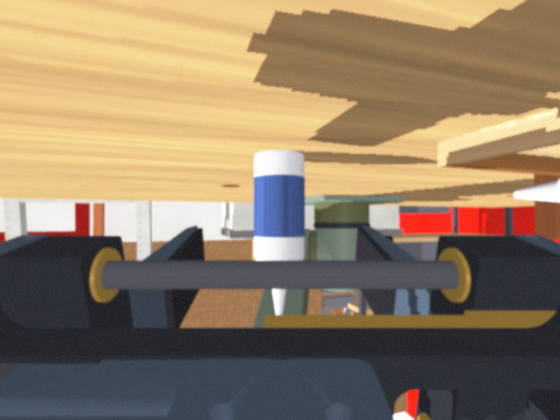

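Centred at column 279. Advancing 80 mm and gripping.

```bash
python3 -m creep '{"offset":[[0,0,0.02],[0,0,0.03],[0,0,0.03],[0,0,0],[0,0,0]],"rotation":[[0,0,0],[0,0,0],[0,0,0],[0,0,0],[0,0,0]]}'
python3 -m creep '{"offset":[[0,0,0],[0,0,0],[0,0,0],[0,0,0],[0,0,0]],"rotation":[[0,0,0],[0,0,0],[0,0,0],[0,0,0],[0,0,0]]}' 0.65 15
python3 -m creep '{"offset":[[0,0,0],[0,0,0],[0,0,0]],"rotation":[[0,0,0],[0,0,0],[0,0,0]]}'
python3 - <<'E'
from h import *
im=grab_frame("wrist");save(im,"w17")
s=env.state();print(s["qpos"],s["ee_pos"],s["ee_rot"],s["force"])
E
```

```text
time_s: 28.82
ee_pos: [403.5, 289.2, 49.5]
ee_rot: [-179.9, 75.1, 18.2]
force: [-0.2, -0.0, 0.3]
gripper_width: 91.0
time_s: 29.45
ee_pos: [402.4, 288.6, 48.2]
ee_rot: [180.0, 75.3, 18.1]
force: [-0.1, -0.7, 0.8]
gripper_width: 44.5
time_s: 29.82
ee_pos: [402.4, 288.7, 48.2]
ee_rot: [180.0, 75.3, 18.1]
force: [0.3, -0.6, -0.5]
gripper_width: 39.5
[ 27.9  60.7  71.   11.3 122.9  98.7] [402.4 288.7  48.2] [180.   75.3  18.1] [ 0.5  0.6 -0.6]
```

View pics/w17.png

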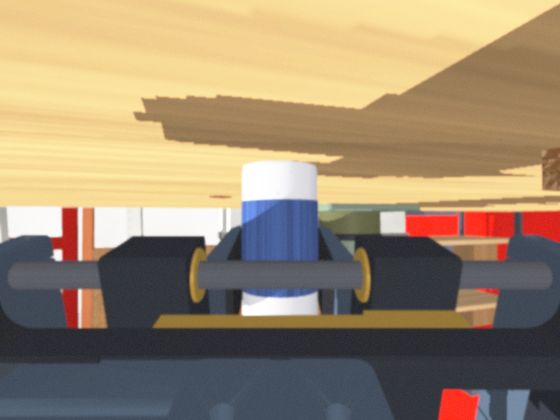

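Gripped, 53 mm from the base. Lifting, then over to the middle trough.

```bash
python3 -m creep '{"offset":[[-0.02,0,-0.005],[-0.04,0,-0.011],[-0.045,0,-0.012],[-0.03,0,-0.008],[0,0,0]],"rotation":[[0,0,0],[0,0,0],[0,0,0],[0,0,0],[0,0,0]]}'
python3 - <<'E'
from h import *
s=env.state();print(s["qpos"],s["ee_pos"],s["ee_rot"],s["gripper_width"])
P,R=tcp_for([587.5,35,35],-1,14.7,0);print("place tcp",P)
plan(P+[0,0,110],R,10)
E
```

```text
time_s: 30.5
ee_pos: [403.4, 289.0, 190.6]
ee_rot: [-179.8, 74.9, 18.3]
force: [-0.4, -0.1, -2.4]
gripper_width: 39.4
[ 27.9  51.5  68.6  13.2 133.8 101.7] [403.4 289.  190.6] [-179.8   74.9   18.3] 39.389593491047776
place tcp [592.3  34.9  16.8]
total shift(tool now) [ 87.4 300.2 -80.7] turn [10.6 88.7 18.3] n 10
   off mm [ 8.7 30.  -8.1] rot [1.1 8.9 1.8]
   off mm [10.9 29.6 -7.1] rot [1.1 8.9 1.8]
   off mm [12.8 29.1 -5.8] rot [1.1 8.9 1.8]
   off mm [14.5 28.5 -4.2] rot [1.1 8.9 1.8]
   off mm [15.9 28.  -2.4] rot [1.1 8.9 1.8]
   off mm [17.  27.4 -0.3] rot [1.1 8.9 1.8]
   off mm [17.8 26.9  1.9] rot [1.1 8.9 1.8]
   off mm [18.2 26.4  4.2] rot [1.1 8.9 1.8]
   off mm [18.2 25.9  6.5] rot [1.1 8.9 1.8]
   off mm [17.8 25.5  8.8] rot [1.1 8.9 1.8]
```

```bash
python3 -m creep '{"offset":[[0.0085,0.03,-0.008],[0.011,0.0295,-0.007],[0.013,0.029,-0.006],[0.0145,0.0285,-0.004],[0.016,0.028,-0.0025]],"rotation":[[1.1,8.9,1.8],[1.1,8.9,1.8],[1.1,8.9,1.8],[1.1,8.9,1.8],[1.1,8.9,1.8]]}'
python3 -m creep '{"offset":[[0.017,0.0275,-0.0005],[0.018,0.027,0.002],[0.018,0.0265,0.004],[0.018,0.026,0.0065],[0.018,0.0255,0.009]],"rotation":[[1.1,8.9,1.8],[1.1,8.9,1.8],[1.1,8.9,1.8],[1.1,8.9,1.8],[1.1,8.9,1.8]]}'
python3 -m creep '{"offset":[[0,0,0],[0,0,0]],"rotation":[[0,0,0],[0,0,0]]}'
python3 - <<'E'
from h import *
im=grab_frame("wrist");save(im,"w18")
s=env.state();print(s["qpos"],s["ee_pos"],s["ee_rot"],s["gripper_width"],s["force"])
P,R=tcp_for([587.5,35,35],-1,14.7,0);plan(P+[0,0,14],R,4)
E
```

```text
time_s: 31.12
ee_pos: [497.6, 160.8, 154.5]
ee_rot: [175.6, 30.1, 6.2]
force: [-0.1, 0.8, -1.9]
gripper_width: 39.5
time_s: 31.75
ee_pos: [590.8, 33.4, 122.0]
ee_rot: [-179.6, -14.7, -1.1]
force: [-0.1, 0.5, -2.3]
gripper_width: 39.7
time_s: 32.0
ee_pos: [591.3, 34.7, 122.5]
ee_rot: [-179.6, -14.4, -1.0]
force: [-0.1, -0.1, -1.2]
gripper_width: 39.9
[  2.6  17.6 106.8  -0.8  41.1  94.1] [592.   35.  122.9] [-179.6  -14.5   -1. ] 39.85684524124888 [ 0.5 -0.1 -1.4]
total shift(tool now) [-22.7   0.7  89.2] turn [-0.4  0.2  0. ] n 4
   off mm [-5.7  0.2 22.3] rot [-0.1  0.1  0. ]
   off mm [-5.7  0.1 22.3] rot [-0.1  0.1  0. ]
   off mm [-5.7  0.1 22.3] rot [-0.1  0.1  0. ]
   off mm [-5.7  0.1 22.3] rot [-0.1  0.1  0. ]
```

View pics/w18.png

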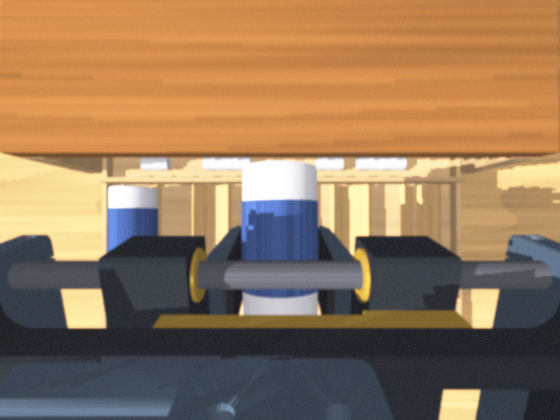

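B hangs over the middle trough. The tray walls at columns 107 and 457 put the centre at 282, and the bottle is at 280. Lowering.

```bash
python3 -m creep '{"offset":[[-0.0055,0,0.022],[-0.0055,0,0.022],[-0.0055,0,0.022],[-0.0055,0,0.022],[0,0,0]],"rotation":[[-0.1,0.1,0],[-0.1,0.1,0],[-0.1,0,0],[-0.1,0,0],[0,0,0]]}'
python3 -m creep '{"offset":[[0,0,0],[-0.0018,0,0.006],[-0.0012,0,0.004],[0,0,0],[0,0,0]],"rotation":[[0,0,0],[0,0,0],[0,0,0],[0,0,0],[0,0,0]]}'
python3 -c "
from h import *
s=env.state();print(s['ee_pos'],s['ee_rot'],s['force'])"
```

```text
time_s: 32.67
ee_pos: [591.8, 35.7, 30.5]
ee_rot: [179.9, -14.5, -0.9]
force: [0.5, 0.2, -1.4]
gripper_width: 39.7
time_s: 33.3
ee_pos: [592.3, 34.7, 22.1]
ee_rot: [180.0, -14.7, -1.0]
force: [-1.2, 0.3, -1.2]
gripper_width: 40.0
[592.3  34.7  22.1] [180.  -14.7  -1. ] [-1.2  0.3 -1.2]
```

```bash
python3 -m creep '{"offset":[[-0.0008,0,0.003],[0,0,0],[0,0,0]],"rotation":[[0,0,0],[0,0,0],[0,0,0]]}'
python3 -m creep '{"offset":[[-0.0005,0,0.0018],[0,0,0],[0,0,0]],"rotation":[[0,0,0],[0,0,0],[0,0,0]]}'
```

```text
time_s: 33.67
ee_pos: [592.1, 34.7, 18.8]
ee_rot: [180.0, -14.7, -1.0]
force: [-0.1, 0.5, -0.9]
gripper_width: 39.8
time_s: 34.05
ee_pos: [592.1, 34.7, 16.9]
ee_rot: [180.0, -14.7, -1.0]
force: [-0.3, -0.0, -0.6]
gripper_width: 39.7
```

```bash
python3 -m creep '{"offset":[[-0.0002,0,0.0008],[0,0,0],[0,0,0]],"rotation":[[0,0,0],[0,0,0],[0,0,0]]}'
python3 -m creep '{"offset":[[-0.0001,0,0.0006],[0,0,0],[0,0,0]],"rotation":[[0,0,0],[0,0,0],[0,0,0]]}'
```

```text
time_s: 34.42
ee_pos: [592.1, 34.7, 16.1]
ee_rot: [180.0, -14.7, -1.0]
force: [-0.0, -0.6, -1.7]
gripper_width: 39.5
time_s: 34.8
ee_pos: [592.2, 34.7, 15.5]
ee_rot: [180.0, -14.7, -1.0]
force: [0.2, -0.4, -1.9]
gripper_width: 39.7
```

```bash
python3 -m creep '{"offset":[[-0.0002,0,0.0008],[0,0,0],[0,0,0]],"rotation":[[0,0,0],[0,0,0],[0,0,0]]}'
python3 -m creep '{"offset":[[-0.0002,0,0.0008],[0,0,0],[0,0,0]],"rotation":[[0,0,0],[0,0,0],[0,0,0]]}'
```

```text
time_s: 35.17
ee_pos: [592.2, 34.7, 14.6]
ee_rot: [180.0, -14.7, -1.0]
force: [0.1, 0.3, -1.4]
gripper_width: 39.4
time_s: 35.55
ee_pos: [592.2, 34.7, 13.8]
ee_rot: [180.0, -14.7, -1.0]
force: [0.7, -0.6, -0.5]
gripper_width: 39.8
```

```bash
python3 -m creep '{"offset":[[-0.0002,0,0.0008],[0,0,0],[0,0,0]],"rotation":[[0,0,0],[0,0,0],[0,0,0]]}'
python3 - <<'E'
from h import *
F=[]
for i in range(3):
    im=grab_frame("wrist"); s=env.state(); F.append(s["force"])
print(np.mean(F,0),s["ee_pos"]);save(im,"w19")
save(grab_frame("scene"),"s19",(220,150,420,300),3.8)
E
```

```text
time_s: 35.92
ee_pos: [592.3, 34.6, 13.2]
ee_rot: [180.0, -14.7, -1.0]
force: [-0.8, -1.9, 0.6]
gripper_width: 39.7
[-0.7 -0.9  0.6] [592.3  34.6  13.1]
```

View pics/w19.png

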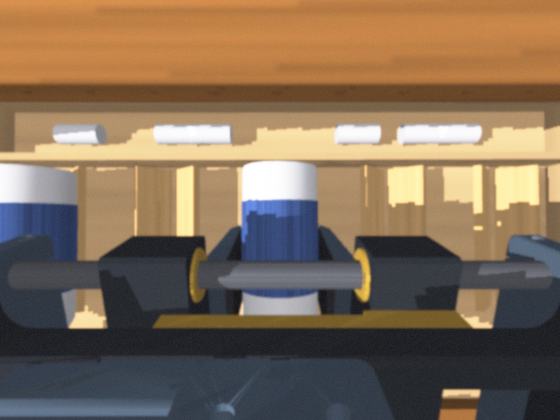

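View pics/s19.png

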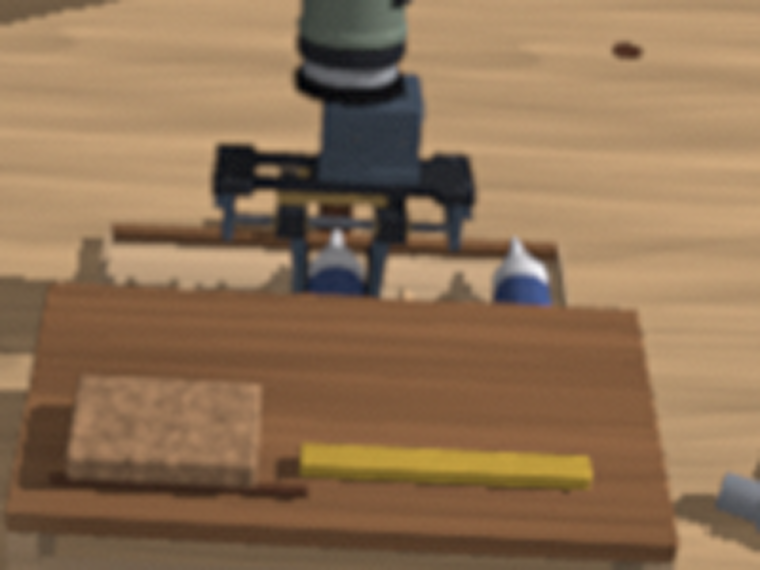

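The vertical force has gone from -1.5 to +0.6 N, and B's base lies level with A's, so B is seated. Releasing.

```bash
python3 -m creep '{"offset":[[0,0,0],[0,0,0],[0,0,0],[0,0,0]],"rotation":[[0,0,0],[0,0,0],[0,0,0],[0,0,0]]}' 0.51
python3 -m creep '{"offset":[[0,0,-0.01],[0,0,-0.02],[0,0,-0.04],[0,0,-0.06],[0,0,-0.05]],"rotation":[[0,0,0],[0,0,0],[0,0,0],[0,0,0],[0,0,0]]}'
python3 -m creep '{"offset":[[0,0,-0.05],[0,0,0]],"rotation":[[0,0,0],[0,0,0]]}' 0
python3 - <<'E'
from h import *
p=camera_params("wrist");im=grab_frame("wrist");save(im,"w20")
save(grab_frame("top"),"t20",(130,115,430,290),2.6)
s=env.state();print(s["qpos"],s["ee_pos"],s["ee_rot"],s["force"])
E
```

```text
time_s: 36.62
ee_pos: [592.2, 34.7, 13.0]
ee_rot: [180.0, -14.7, -1.0]
force: [1.0, -0.1, -0.0]
gripper_width: 44.4
time_s: 37.25
ee_pos: [546.0, 35.7, 189.9]
ee_rot: [180.0, -14.8, -1.0]
force: [-0.3, 0.0, 0.0]
gripper_width: 45.1
time_s: 37.5
ee_pos: [535.3, 36.1, 241.0]
ee_rot: [-180.0, -15.3, -1.0]
force: [1.2, -0.0, -0.4]
gripper_width: 62.0
[  3.3   6.5 103.8  -1.4  55.   95. ] [533.3  35.9 236. ] [180.  -14.8  -1. ] [ 1.  -0.5 -0.7]
```

View pics/w20.png

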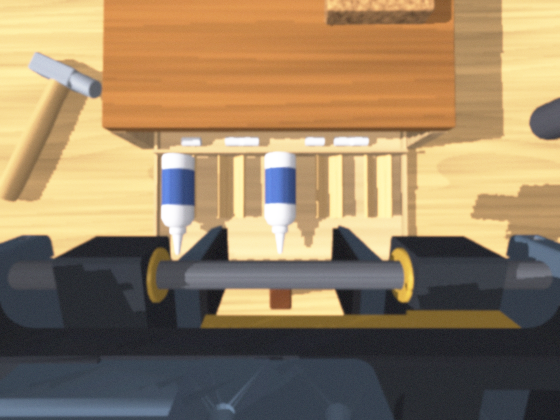

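View pics/t20.png

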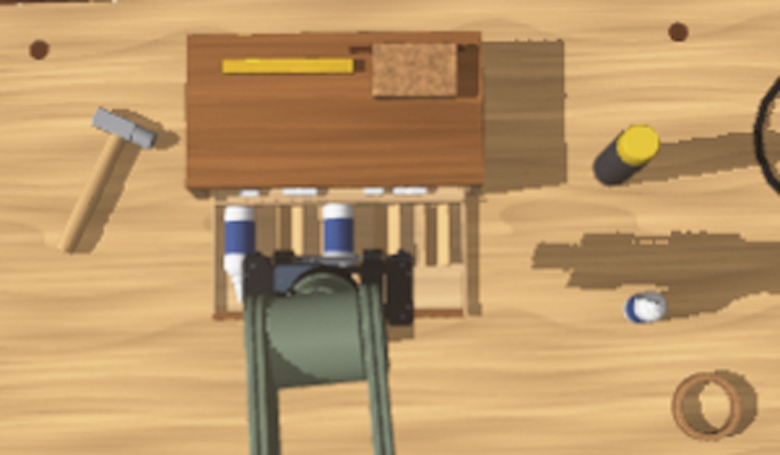

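Both bottles are down, with bases at the divider and nozzles towards the pull. Now bottle C. I'll approach with heading about -60° so the gripper stays clear of the spray can, through a waypoint.

Run:
```python
from kin import *
T=camera_params("top")
f=lambda u,v,k,o:((u+.5)/k-.5+o[0],(v+.5)/k-.5+o[1])
print("C left base edge",onplane(T,f(625,309,2.6,(130,115)),0),"tape",onplane(T,(403,271),25))
C=[489,-362,55]
for psi in(-50,-60):
  R=toolR(psi,-75)
  for bk,up in((0,0),(80,0),(80,70)):
    for q in ik(np.array(C)+(18.8-bk)*R.as_matrix()[:,2]+[0,0,up],R): print(psi,bk,up,q)
R=toolR(-58,-75)
for q in ik(np.array([440,-270,250.]),R): print("wp",q)
plan(np.array([440,-270,250.]),R,12)
```

```text
C left base edge [ 491.1 -354.1    0. ] tape [ 356.2 -456.7   25. ]
-50 0 0 [-41.7  68.8  49.   11.6 136.4 100.6]
-60 0 0 [-45.   67.7  51.9  20.  133.1 107.9]
-60 80 0 [-46.2  75.9  28.3  25.6 147.8 115.7]
wp [-42.5  49.1  64.6  22.9 138.5 111.7]
total shift(tool now) [-81.3 307.6 -35.7] turn [ 31.5 -81.7  54.3] n 12
   off mm [-6.8 25.6 -3. ] rot [ 2.6 -6.8  4.5]
   off mm [-5.1 26.  -3.5] rot [ 2.6 -6.8  4.5]
   off mm [-3.5 26.1 -4.1] rot [ 2.6 -6.8  4.5]
   off mm [-2.  26.1 -5. ] rot [ 2.6 -6.8  4.5]
   off mm [-0.6 26.  -6.1] rot [ 2.6 -6.8  4.5]
   off mm [ 0.7 25.7 -7.2] rot [ 2.6 -6.8  4.5]
   off mm [ 1.7 25.2 -8.6] rot [ 2.6 -6.8  4.5]
   off mm [  2.6  24.6 -10. ] rot [ 2.6 -6.8  4.5]
   off mm [  3.3  23.9 -11.4] rot [ 2.6 -6.8  4.5]
   off mm [  3.7  23.1 -12.9] rot [ 2.6 -6.8  4.5]
   off mm [  3.8  22.1 -14.4] rot [ 2.6 -6.8  4.5]
   off mm [  3.7  21.1 -15.8] rot [ 2.6 -6.8  4.5]
```

Run:
```python
from kin import *
C=[490,-373,55]
for psi,t in((-75,-73),(-85,-75),(-85,-73)):
  R=toolR(psi,t)
  for bk,up in((0,0),(60,0),(60,60),(80,30)):
    for q in ik(np.array(C)+(18.8-bk)*R.as_matrix()[:,2]+[0,0,up],R): print(psi,t,bk,up,q)
y=-132;c,s_=np.cos(np.radians(-1)),np.sin(np.radians(-1))
G=np.array([589.5+c*-3-s_*y,35+s_*-3+c*y,36]);print(G)
for a in(15,17):
  R=toolR(-1,a)
  for up in(0,100):
    for q in ik(G+18.8*R.as_matrix()[:,2]+[0,0,up],R): print(a,up,q)
R=toolR(-80,-73); W=np.array([440,-330,260.])
for q in ik(W,R): print("wp",q)
plan(W,R,13)
```

```text
-75 -73 0 0 [-50.2  64.9  57.3  29.4 125.4 115.8]
-75 -73 60 0 [-51.7  69.2  43.7  31.7 134.1 120.4]
-75 -73 60 60 [-51.7  65.9  42.7  34.2 137.7 123.8]
-75 -73 80 30 [-52.2  69.4  37.8  34.5 139.1 124.5]
-85 -75 0 0 [-53.4  63.7  62.4  36.1 120.8 119.5]
-85 -75 60 0 [-55.4  67.1  50.8  37.5 128.4 123.9]
-85 -75 60 60 [-55.4  63.6  50.1  39.7 131.7 127.3]
-85 -75 80 30 [-56.   66.9  46.   39.6 132.7 127.5]
-85 -73 0 0 [-53.3  62.7  63.   35.2 119.3 119.3]
-85 -73 60 0 [-55.2  66.1  51.5  36.4 126.9 123.4]
-85 -73 60 60 [-55.2  62.6  50.6  38.5 130.4 126.8]
-85 -73 80 30 [-55.8  65.7  46.7  38.3 131.3 126.8]
[584.2 -96.9  36. ]
15 0 [-12.   25.8 113.3   6.4  26.4  73.6]
15 100 [-12.   18.2 106.9   4.4  40.2  76. ]
17 0 [-12.3  25.4 114.8   8.3  23.3  71.6]
17 100 [-12.3  17.6 108.5   5.4  37.4  74.9]
wp [-53.3  47.7  64.5  36.  132.9 124.7]
total shift(tool now) [-77.7 367.6 -45.1] turn [ 41.9 -72.4  75.1] n 13
   off mm [-6.  28.3 -3.5] rot [ 3.2 -5.6  5.8]
   off mm [-3.5 28.5 -4.6] rot [ 3.2 -5.6  5.8]
   off mm [-1.1 28.5 -6. ] rot [ 3.2 -5.6  5.8]
   off mm [ 1.1 28.1 -7.6] rot [ 3.2 -5.6  5.8]
   off mm [ 3.  27.4 -9.3] rot [ 3.2 -5.6  5.8]
   off mm [  4.8  26.4 -11.2] rot [ 3.2 -5.6  5.8]
   off mm [  6.2  25.2 -13.2] rot [ 3.2 -5.6  5.8]
   off mm [  7.3  23.7 -15.2] rot [ 3.2 -5.6  5.8]
   off mm [  8.   22.  -17.3] rot [ 3.2 -5.6  5.8]
   off mm [  8.3  20.2 -19.3] rot [ 3.2 -5.6  5.8]
   off mm [  8.3  18.2 -21.2] rot [ 3.2 -5.6  5.8]
   off mm [  7.9  16.1 -22.9] rot [ 3.2 -5.6  5.8]
   off mm [  7.1  14.  -24.5] rot [ 3.2 -5.6  5.8]
```

```bash
python3 -m creep '{"offset":[[-0.006,0.0285,-0.0035],[-0.0035,0.0285,-0.0045],[-0.001,0.0285,-0.006],[0.001,0.028,-0.0075],[0.003,0.0275,-0.0095]],"rotation":[[3.2,-5.6,5.8],[3.2,-5.6,5.8],[3.2,-5.6,5.8],[3.2,-5.6,5.8],[3.2,-5.6,5.8]]}' 0
python3 -m creep '{"offset":[[0.005,0.0265,-0.011],[0.006,0.025,-0.013],[0.0075,0.0235,-0.015],[0.008,0.022,-0.0175],[0.0085,0.02,-0.0195]],"rotation":[[3.2,-5.6,5.8],[3.2,-5.6,5.8],[3.2,-5.6,5.8],[3.2,-5.6,5.8],[3.2,-5.6,5.8]]}'
python3 -m creep '{"offset":[[0.0085,0.018,-0.021],[0.008,0.016,-0.023],[0.007,0.014,-0.0245],[0,0,0],[0,0,0]],"rotation":[[3.2,-5.6,5.8],[3.2,-5.6,5.8],[3.2,-5.6,5.8],[0,0,0],[0,0,0]]}'
python3 - <<'E'
from h import *
p=camera_params("wrist");im=grab_frame("wrist");save(im,"w21")
save(grab_frame("scene"),"s21",(0,0,560,420),1);t=grab_frame("top");save(t,"t21")
s=env.state();print(s["qpos"],s["ee_pos"],s["ee_rot"],s["force"])
print(proj(p,[[490,-373,126],[490,-373,0]]))
P,R=tcp_for([490,-373,55],-80,-75,80);plan(P+[0,0,50],R,4)
E
```

```text
time_s: 38.22
ee_pos: [497.2, -105.8, 243.4]
ee_rot: [-163.9, 17.8, -25.6]
force: [0.3, 0.2, 0.0]
gripper_width: 91.2
time_s: 38.85
ee_pos: [462.2, -246.5, 252.3]
ee_rot: [-161.7, 53.7, -49.1]
force: [0.6, 0.5, -0.4]
gripper_width: 91.5
time_s: 39.48
ee_pos: [441.5, -329.7, 258.7]
ee_rot: [178.1, 73.2, -81.8]
force: [0.1, -0.5, 0.4]
gripper_width: 91.3
[-53.1  47.8  64.3  36.  133.1 125.2] [ 441.8 -328.9  260.3] [178.3  73.  -81.5] [-0.1 -0.  -0.6]
[[ 187.7  -27.9]
 [ 188.9 -281.5]]
total shift(tool now) [165.4 -40.8 -65.6] turn [ 0.2 -2.  -0.5] n 4
   off mm [ 41.4 -10.2 -16.4] rot [ 0.1 -0.5 -0.1]
   off mm [ 41.2 -10.1 -16.7] rot [ 0.1 -0.5 -0.1]
   off mm [ 41.1 -10.1 -17.1] rot [ 0.1 -0.5 -0.1]
   off mm [ 41.  -10.  -17.4] rot [ 0.1 -0.5 -0.1]
```

View pics/w21.png

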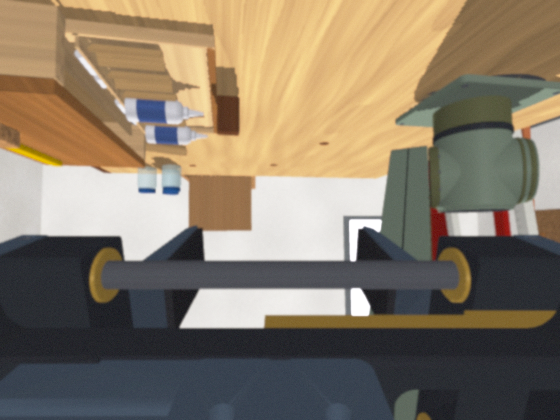

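View pics/t21.png

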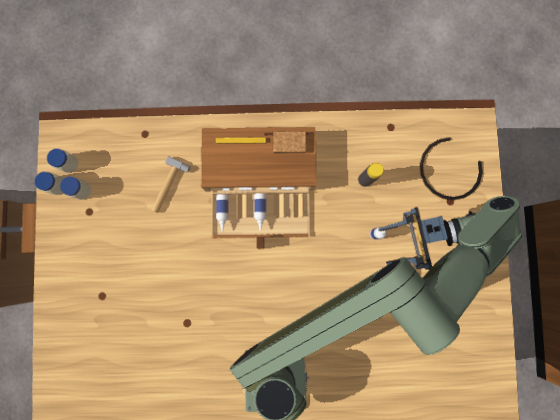

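View pics/s21.png

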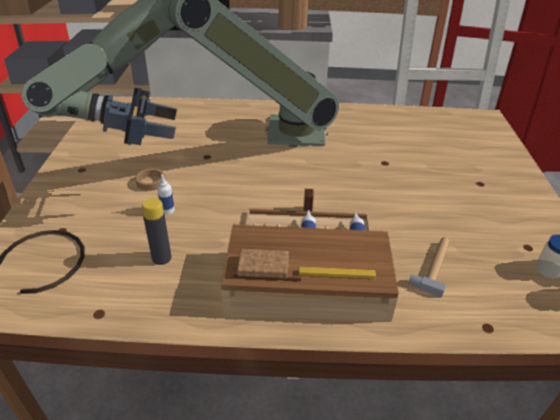

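C is still at its place (scene (165,195)), and both laid bottles show in the tray. I'll back off first, then go down.

```bash
python3 -m creep '{"offset":[[0,-0.02,-0.033],[0,-0.0205,-0.034],[0.04,0,0],[0.042,0,0],[0.042,0,0]],"rotation":[[0,-0.5,0],[0,-0.5,0],[0,-0.5,0],[0,-0.5,0],[0,0,0]]}' 0
python3 -m creep '{"offset":[[0.04,0,0],[0,0,0],[0,0,0]],"rotation":[[0,0,0],[0,0,0],[0,0,0]]}'
python3 - <<'E'
from h import *
p=camera_params("wrist");im=grab_frame("wrist");save(im,"w22")
s=env.state();print(s["qpos"],s["ee_pos"],s["ee_rot"],s["force"])
print(proj(p,[[490,-373,126],[490,-373,0]]))
P,R=tcp_for([490,-373,55],-80,-75,80);plan(P,R,1)
E
```

```text
time_s: 40.25
ee_pos: [497.9, -418.0, 158.5]
ee_rot: [178.1, 75.0, -81.8]
force: [0.3, 0.0, -0.6]
gripper_width: 91.1
time_s: 40.62
ee_pos: [499.0, -428.4, 122.4]
ee_rot: [178.3, 75.0, -81.6]
force: [0.1, 0.5, 0.3]
gripper_width: 91.4
[-54.1  67.2  41.7  38.5 137.6 128. ] [ 499.1 -428.6  123. ] [178.4  74.9 -81.5] [-0.5  0.1 -0.3]
[[277.4 249.4]
 [276.4  92.2]]
total shift(tool now) [51.1 -1.1 10.8] turn [ 0.2 -0.1 -0.4] n 1
   off mm [51.1 -1.1 10.8] rot [ 0.2 -0.1 -0.4]
```

View pics/w22.png

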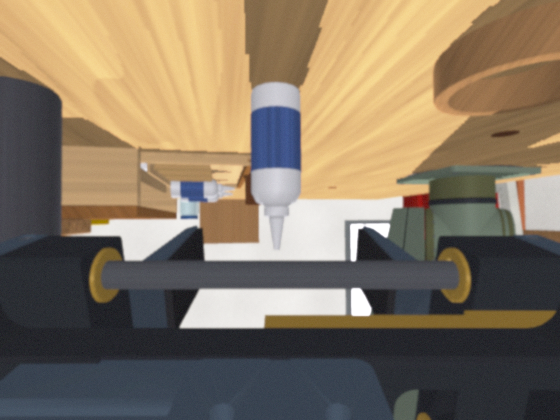

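C's tip at (277,248) matches prediction (277,249). Going down, then in.

```bash
python3 -m creep '{"offset":[[0.026,-0.0005,0.0055],[0.025,-0.0005,0.0055],[0,0,0],[0,0,0]],"rotation":[[0.1,0,-0.2],[0.1,0,-0.2],[0,0,0],[0,0,0]]}' 0
python3 - <<'E'
from h import *
im=grab_frame("wrist");save(im,"w23")
s=env.state();print(s["qpos"],s["ee_pos"],s["ee_rot"],s["force"])
P,R=tcp_for([490,-373,55],-80,-75,0);plan(P,R,1)
E
```

```text
time_s: 41.18
ee_pos: [499.4, -431.3, 67.9]
ee_rot: [179.6, 75.2, -80.5]
force: [-0.1, -0.4, -0.4]
gripper_width: 91.3
[-54.2  70.6  41.9  36.5 134.9 124.8] [ 499.6 -431.4   68.5] [179.7  75.1 -80.4] [-0.2 -0.7  0.9]
total shift(tool now) [-2.2 -0.6 79.5] turn [-0.1  0.1 -0.1] n 1
   off mm [-2.2 -0.6 79.5] rot [-0.1  0.1 -0.1]
```

View pics/w23.png

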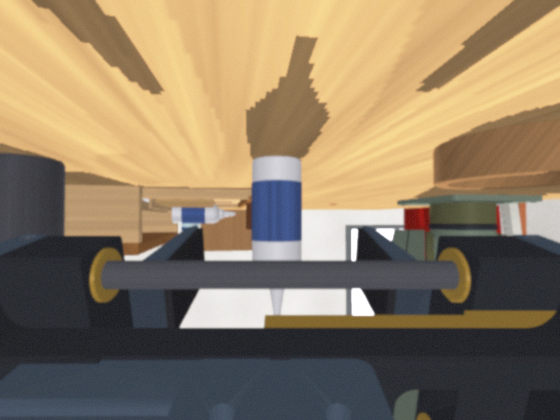

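```bash
python3 -m creep '{"offset":[[-0.001,-0.001,0.02],[-0.001,0,0.03],[0,0,0.0295],[0,0,0],[0,0,0]],"rotation":[[0,0,0],[0,0,0],[0,0,0],[0,0,0],[0,0,0]]}'
python3 -m creep '{"offset":[[0,0,0],[0,0,0],[0,0,0],[0,0,0],[0,0,0]],"rotation":[[0,0,0],[0,0,0],[0,0,0],[0,0,0],[0,0,0]]}' 0.65 15
python3 -m creep '{"offset":[[0,0,0],[0,0,0],[0,0,0]],"rotation":[[0,0,0],[0,0,0],[0,0,0]]}'
python3 - <<'E'
from h import *
im=grab_frame("wrist");save(im,"w24")
s=env.state();print(s["qpos"],s["ee_pos"],s["ee_rot"],s["force"])
E
```

```text
time_s: 41.85
ee_pos: [487.6, -355.8, 50.5]
ee_rot: [179.9, 75.0, -80.2]
force: [0.2, -0.2, 0.2]
gripper_width: 91.2
time_s: 42.48
ee_pos: [487.2, -354.9, 49.7]
ee_rot: [179.6, 75.1, -80.5]
force: [0.4, 0.2, 0.2]
gripper_width: 44.1
time_s: 42.85
ee_pos: [487.2, -354.9, 49.7]
ee_rot: [179.6, 75.1, -80.5]
force: [0.4, 0.3, 0.3]
gripper_width: 39.8
[-51.9  64.8  59.5  33.4 124.  118.1] [ 487.2 -354.9   49.7] [179.6  75.1 -80.5] [ 0.6 -0.1  0.2]
```

View pics/w24.png

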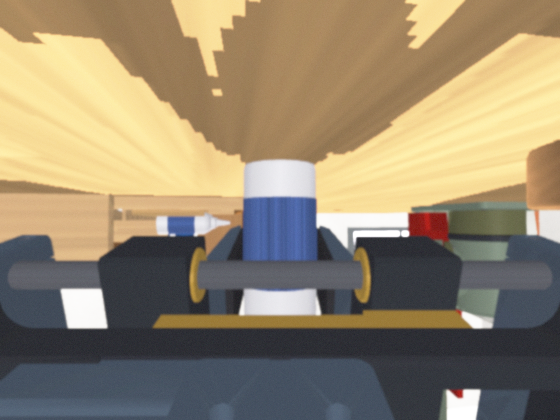

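Gripped at 39.8 mm, 54.5 mm from the base. Lifting and planning the carry to trough -132.

```bash
python3 -m creep '{"offset":[[-0.02,0,-0.005],[-0.04,0,-0.011],[-0.045,0,-0.012],[-0.04,0,-0.011],[0,0,0]],"rotation":[[0,0,0],[0,0,0],[0,0,0],[0,0,0],[0,0,0]]}'
python3 - <<'E'
from kin import *
s=env.state();print(s["qpos"],s["ee_pos"],s["ee_rot"],s["gripper_width"])
P,R=tcp_for([583.7,-97,35],-1,14.9,0);print("place tcp",P)
E_=P+[0,0,115]
plan(E_,R,13)
p0=s["ee_pos"];R0=Ro.from_euler("xyz",s["ee_rot"],degrees=True);rv=(R0.inv()*R).as_rotvec()
for i in range(0,14,2):
    Rk=R0*Ro.from_rotvec(rv*i/13);pk=p0+(E_-p0)*i/13
    print(pk,"body start",pk-79*Rk.as_matrix()[:,2],"wrist",pk-300*Rk.as_matrix()[:,2],"bottle dir",Rk.apply(R0.inv().apply([0,0,1])))
E
```

```text
time_s: 43.52
ee_pos: [487.7, -355.7, 204.5]
ee_rot: [-179.3, 74.7, -79.4]
force: [0.9, -0.6, -1.9]
gripper_width: 39.7
[-51.9  55.7  56.3  38.9 133.5 126.9] [ 487.7 -355.7  204.5] [-179.3   74.7  -79.4] 39.687954705037974
place tcp [588.5 -97.1  16.8]
total shift(tool now) [   7.9 -143.7  248.2] turn [-43.2  73.7 -74.8] n 13
   off mm [  0.6 -11.1  19.1] rot [-3.3  5.7 -5.8]
   off mm [ -0.1 -12.1  18.4] rot [-3.3  5.7 -5.8]
   off mm [ -0.6 -13.2  17.7] rot [-3.3  5.7 -5.8]
   off mm [ -0.9 -14.3  16.8] rot [-3.3  5.7 -5.8]
   off mm [ -1.1 -15.3  15.8] rot [-3.3  5.7 -5.8]
   off mm [ -1.  -16.3  14.8] rot [-3.3  5.7 -5.8]
   off mm [ -0.7 -17.2  13.8] rot [-3.3  5.7 -5.8]
   off mm [ -0.2 -18.1  12.7] rot [-3.3  5.7 -5.8]
   off mm [  0.4 -18.8  11.6] rot [-3.3  5.7 -5.8]
   off mm [  1.2 -19.3  10.6] rot [-3.3  5.7 -5.8]
   off mm [  2.2 -19.7   9.6] rot [-3.3  5.7 -5.8]
   off mm [  3.3 -20.    8.8] rot [-3.3  5.7 -5.8]
   off mm [  4.5 -20.1   8. ] rot [-3.3  5.7 -5.8]
[ 487.7 -355.7  204.5] body start [ 500.7 -430.8  225.4] wrist [ 537.3 -640.8  283.8] bottle dir [0. 0. 1.]
[ 503.2 -315.9  193.4] body start [ 522.5 -383.5  229.4] wrist [ 576.5 -572.6  330.3] bottle dir [-0.2  0.1  1. ]
[ 518.7 -276.1  182.2] body start [ 539.8 -333.1  232.7] wrist [ 598.8 -492.4  374. ] bottle dir [-0.4  0.3  0.9]
[ 534.2 -236.3  171. ] body start [ 552.6 -280.5  233.9] wrist [ 603.8 -403.9  409.9] bottle dir [-0.6  0.3  0.7]
[ 549.7 -196.6  159.8] body start [ 561.  -226.9  231.9] wrist [ 592.4 -311.6  433.5] bottle dir [-0.8  0.3  0.5]
[ 565.3 -156.8  148.6] body start [ 565.7 -173.5  225.8] wrist [ 567.1 -220.4  441.8] bottle dir [-0.9  0.2  0.3]
[ 580.8 -117.   137.4] body start [ 567.8 -121.7  215.2] wrist [ 531.5 -134.9  432.8] bottle dir [-1.   0.1  0.1]
```

```bash
python3 -m creep '{"offset":[[0.0005,-0.011,0.019],[0,-0.012,0.0185],[-0.0005,-0.013,0.0175],[-0.001,-0.0145,0.017],[-0.001,-0.0155,0.016]],"rotation":[[-3.3,5.7,-5.8],[-3.3,5.7,-5.8],[-3.3,5.7,-5.8],[-3.3,5.7,-5.8],[-3.3,5.7,-5.8]]}'
python3 -m creep '{"offset":[[-0.001,-0.0165,0.015],[-0.0005,-0.017,0.014],[0,-0.018,0.0125],[0.0005,-0.019,0.0115],[0.001,-0.0195,0.0105]],"rotation":[[-3.3,5.7,-5.8],[-3.3,5.7,-5.8],[-3.3,5.7,-5.8],[-3.3,5.7,-5.8],[-3.3,5.7,-5.8]]}'
python3 -m creep '{"offset":[[0.002,-0.0195,0.0095],[0.0035,-0.02,0.009],[0.0045,-0.02,0.008],[0,0,0],[0,0,0]],"rotation":[[-3.3,5.7,-5.8],[-3.3,5.7,-5.8],[-3.3,5.7,-5.8],[0,0,0],[0,0,0]]}'
python3 - <<'E'
from h import *
im=grab_frame("wrist");save(im,"w25")
s=env.state();print(s["qpos"],s["ee_pos"],s["ee_rot"],s["gripper_width"],s["force"])
P,R=tcp_for([583.7,-97,35],-1,14.9,0);plan(P+[0,0,14],R,4)
E
```

```text
time_s: 44.15
ee_pos: [526.3, -254.8, 171.4]
ee_rot: [-158.9, 39.4, -37.0]
force: [0.4, 0.8, -1.0]
gripper_width: 39.6
time_s: 44.78
ee_pos: [565.1, -154.8, 144.4]
ee_rot: [-168.1, 3.6, -16.2]
force: [0.6, 1.1, -1.4]
gripper_width: 39.6
time_s: 45.4
ee_pos: [588.9, -96.6, 128.4]
ee_rot: [-179.6, -15.2, -1.0]
force: [0.2, -0.5, -0.5]
gripper_width: 39.7
[-12.4  17.5 106.3   5.1  41.5  75.2] [589.3 -97.1 128.6] [-179.6  -15.2   -1. ] 39.910465790087805 [-0.  -0.2 -1.4]
total shift(tool now) [-26.5   0.6  94.1] turn [-0.4 -0.3  0. ] n 4
   off mm [-6.6  0.2 23.5] rot [-0.1 -0.1  0. ]
   off mm [-6.6  0.1 23.5] rot [-0.1 -0.1  0. ]
   off mm [-6.5  0.1 23.5] rot [-0.1 -0.1  0. ]
   off mm [-6.5  0.  23.5] rot [-0.1 -0.1  0. ]
```

View pics/w25.png

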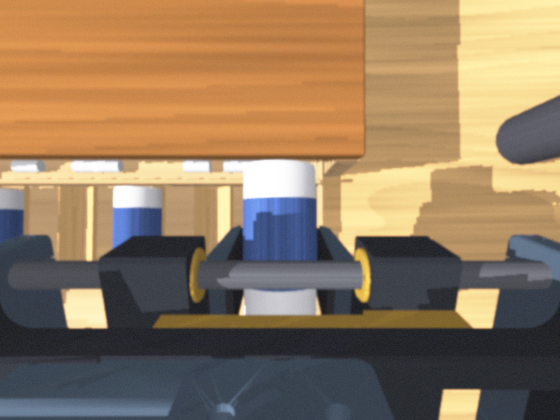

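C hangs over trough -132, with B at column 137 and the tray wall at ~335, and the divider row hasn't changed. Lowering.

```bash
python3 -m creep '{"offset":[[-0.0065,0,0.0235],[-0.0065,0,0.0235],[-0.0065,0,0.0235],[-0.0065,0,0.0235],[0,0,0]],"rotation":[[-0.1,0,0],[-0.1,0,0],[-0.1,0,0],[-0.1,0,0],[0,0,0]]}'
python3 -m creep '{"offset":[[0,0,0],[-0.0018,0,0.006],[-0.0012,0,0.004],[0,0,0],[0,0,0]],"rotation":[[0,0,0],[0,0,0],[0,0,0],[0,0,0],[0,0,0]]}'
python3 -c "
from h import *
s=env.state();print(s['ee_pos'],s['ee_rot'],s['force'])"
```

```text
time_s: 46.08
ee_pos: [587.5, -96.8, 28.8]
ee_rot: [-179.9, -15.0, -1.1]
force: [-0.7, 0.4, -0.5]
gripper_width: 39.6
time_s: 46.7
ee_pos: [588.4, -96.1, 20.5]
ee_rot: [180.0, -15.3, -0.9]
force: [0.1, -1.8, -1.7]
gripper_width: 40.0
[588.4 -96.1  20.5] [180.  -15.3  -0.9] [ 0.1 -1.8 -1.7]
```

```bash
python3 -m creep '{"offset":[[-0.0005,0.0008,0.002],[0,0,0],[0,0,0]],"rotation":[[0,0.2,0],[0,0,0],[0,0,0]]}'
python3 -m creep '{"offset":[[-0.0004,0,0.0015],[0,0,0],[0,0,0]],"rotation":[[0,0,0],[0,0,0],[0,0,0]]}'
```

```text
time_s: 47.08
ee_pos: [588.8, -97.0, 19.0]
ee_rot: [180.0, -15.6, -0.9]
force: [-0.5, -3.7, 4.4]
gripper_width: 39.4
time_s: 47.45
ee_pos: [589.1, -97.3, 18.4]
ee_rot: [179.9, -15.6, -0.9]
force: [-3.3, -5.2, 11.3]
gripper_width: 39.6
```

```bash
python3 -c "
from h import *
F=[]
for i in range(3): grab_frame('top'); F.append(env.state()['force'])
print(np.mean(F,0),env.state()['ee_pos'])"
```

```text
[-3.4 -4.2 11.3] [589.1 -97.3  18.4]
```

Contact at 11 N, with the V pushing towards -y. I'll back up a little, shift that way and level the bottle.

```bash
python3 -m creep '{"offset":[[0.0004,0,-0.0015],[0,0.0015,0],[0,0,0],[0,0,0]],"rotation":[[0,-0.4,0],[0,-0.3,0],[0,0,0],[0,0,0]]}'
python3 -m creep '{"offset":[[-0.0003,0,0.001],[0,0,0],[0,0,0]],"rotation":[[0,0,0],[0,0,0],[0,0,0]]}'
python3 -c "
from h import *
F=[]
for i in range(2): grab_frame('top'); F.append(env.state()['force'])
print(np.mean(F,0),env.state()['ee_pos'],env.state()['ee_rot'])"
```

```text
time_s: 48.1
ee_pos: [588.2, -97.3, 18.4]
ee_rot: [-179.9, -14.7, -0.9]
force: [-0.0, 2.3, 6.0]
gripper_width: 39.5
time_s: 48.48
ee_pos: [588.3, -97.3, 18.2]
ee_rot: [-179.9, -14.8, -0.9]
force: [-2.3, 1.8, 11.7]
gripper_width: 39.7
[-2.8  2.3 11.3] [588.3 -97.3  18.2] [-179.9  -14.8   -0.9]
```

Seated: contact on both flanks, with force rising straight up. I'll relieve the press and release.

```bash
python3 -m creep '{"offset":[[0.0003,0,-0.0012],[0,0,0],[0,0,0]],"rotation":[[0,0,0],[0,0,0],[0,0,0]]}'
python3 -m creep '{"offset":[[0,0,0],[0,0,0],[0,0,0],[0,0,0]],"rotation":[[0,0,0],[0,0,0],[0,0,0],[0,0,0]]}' 0.51
python3 -m creep '{"offset":[[0,0,-0.01],[0,0,-0.02],[0,0,-0.04],[0,0,-0.06],[0,0,-0.05]],"rotation":[[0,0,0],[0,0,0],[0,0,0],[0,0,0],[0,0,0]]}'
python3 -m creep '{"offset":[[-0.03,-0.04,-0.03],[-0.03,-0.04,-0.03],[0,-0.04,0],[0,0,0]],"rotation":[[0,-5,0],[0,-5,0],[0,-5,0],[0,0,0]]}' 0
python3 - <<'E'
from h import *
p=camera_params("wrist");im=grab_frame("wrist");save(im,"w26")
save(grab_frame("top"),"t26",(190,115,350,225),5)
s=env.state();print(s["qpos"],s["ee_pos"],s["ee_rot"],s["force"])
E
```

```text
time_s: 48.95
ee_pos: [587.9, -97.5, 18.4]
ee_rot: [-180.0, -14.7, -0.9]
force: [0.7, 4.6, 6.1]
gripper_width: 39.9
time_s: 49.45
ee_pos: [587.8, -98.2, 18.2]
ee_rot: [-180.0, -14.7, -0.9]
force: [-0.1, 0.5, -0.4]
gripper_width: 44.7
time_s: 50.08
ee_pos: [541.7, -97.5, 195.4]
ee_rot: [180.0, -14.8, -0.9]
force: [0.4, 0.6, -0.0]
gripper_width: 44.9
time_s: 50.58
ee_pos: [473.7, 25.6, 239.3]
ee_rot: [-180.0, 0.2, -0.7]
force: [-0.0, -0.5, 0.4]
gripper_width: 81.8
[ 1.5  8.3 99.6 -0.  72.4 92.4] [472.6  23.6 238.5] [180.    0.3  -0.9] [-0.1 -0.5  0.4]
```

View pics/w26.png

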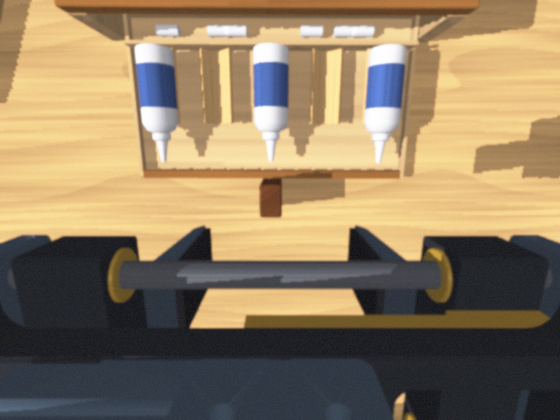

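View pics/t26.png

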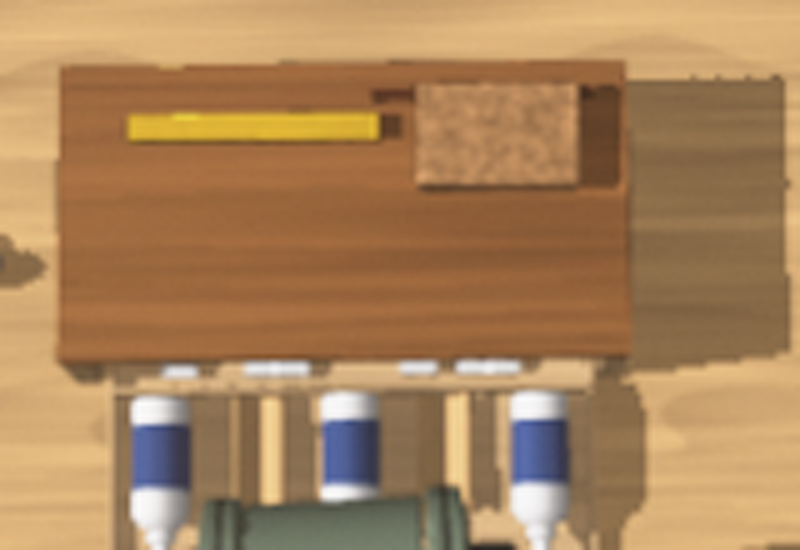

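All three lie in their own troughs, spaced 116 and 117 px, with nozzles towards the pull. Now I'll locate the pull from this view and push the tray home.

Run:
```python
from h import *
p=camera_params("wrist");im=cv2.imread("pics/w26.png")[:,:,::-1]
hsv=cv2.cvtColor(np.ascontiguousarray(im[165:225,240:300]),cv2.COLOR_RGB2HSV)
m=(hsv[:,:,2]<120)
ys,xs=np.nonzero(m[14:]);print(xs.min()+240,xs.max()+240,ys.min()+179,ys.max()+179)
a=onplane(p,(260.5,216),69);b=onplane(p,(282,216),69);print(a,b,"centre",(a+b)/2+[20,0,0])
c=onplane(p,(144,178),0);d=onplane(p,(399,178.5),0);print("tray front",c,d,(c+d)/2)
s=env.state();P=np.array([474.3,37.9,34.]);print(Ro.from_euler("xyz",s["ee_rot"],degrees=True).inv().apply(P-s["ee_pos"]))
```

```text
261 281 179 215
[451.8  45.1  69. ] [451.4  20.   69. ] centre [471.6  32.5  69. ]
tray front [489.8 206.9   0. ] [ 484.  -140.6    0. ] [486.9  33.1   0. ]
[  2.4 -14.5 204.4]
```

```bash
python3 -m creep '{"offset":[[0,-0.01,0.03],[0,0,0.05],[0,0,0.055],[0,0,0],[0,0,0]],"rotation":[[0,0.2,0],[0,0,0],[0,0,0],[0,0,0],[0,0,0]]}' 0
python3 - <<'E'
from h import *
p=camera_params("wrist");im=grab_frame("wrist");save(im,"w27")
s=env.state();print(s["ee_pos"],s["ee_rot"],s["force"])
E
```

```text
time_s: 51.3
ee_pos: [474.0, 33.1, 105.1]
ee_rot: [-180.0, -0.1, -1.0]
force: [-0.9, -0.0, 0.1]
gripper_width: 91.0
[474.6  33.3 105.6] [-180.    -0.2   -1. ] [-1.2  0.3  0.5]
```

View pics/w27.png

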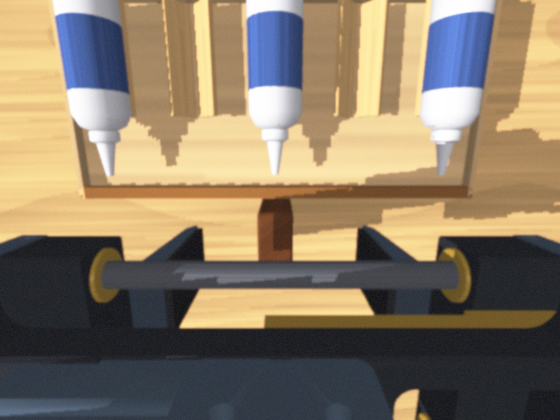

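The pull's centre is at column 275.5, about 3 mm to +y of the fingers' centre. I'll correct that, go down and grip.

```bash
python3 -m creep '{"offset":[[0,-0.003,0.025],[0,0,0.025],[0,0,0.021],[0,0,0]],"rotation":[[0,0,0],[0,0,0],[0,0,0],[0,0,0]]}' 0
python3 -m creep '{"offset":[[0,0,0],[0,0,0],[0,0,0],[0,0,0],[0,0,0]],"rotation":[[0,0,0],[0,0,0],[0,0,0],[0,0,0],[0,0,0]]}' 0.75 30
python3 -m creep '{"offset":[[0,0,0],[0,0,0],[0,0,0]],"rotation":[[0,0,0],[0,0,0],[0,0,0]]}'
```

```text
time_s: 51.85
ee_pos: [473.4, 36.6, 33.2]
ee_rot: [-180.0, 0.0, -0.9]
force: [0.8, -0.2, 0.6]
gripper_width: 91.3
time_s: 52.48
ee_pos: [472.8, 36.7, 32.5]
ee_rot: [-180.0, 0.1, -0.9]
force: [-0.6, -0.7, -0.2]
gripper_width: 44.0
time_s: 52.85
ee_pos: [472.7, 36.7, 32.3]
ee_rot: [180.0, 0.1, -0.9]
force: [0.3, -0.8, -0.3]
gripper_width: 25.8
```

Gripped at 25.8 mm. I'll push slowly along the riser axis.

```bash
python3 -m creep '{"offset":[[0.004,0,0],[0.007,0,0],[0.009,0,0],[0.009,0,0],[0.009,0,0]],"rotation":[[0,0,0],[0,0,0],[0,0,0],[0,0,0],[0,0,0]]}'
python3 -m creep '{"offset":[[0.009,0,0],[0.009,0,0],[0.009,0,0],[0.009,0,0],[0.009,0,0]],"rotation":[[0,0,0],[0,0,0],[0,0,0],[0,0,0],[0,0,0]]}'
python3 -m creep '{"offset":[[0.009,0,0],[0.009,0,0],[0.009,0,0],[0.009,0,0],[0.009,0,0]],"rotation":[[0,0,0],[0,0,0],[0,0,0],[0,0,0],[0,0,0]]}'
```

```text
time_s: 53.48
ee_pos: [506.1, 36.1, 32.2]
ee_rot: [180.0, 0.7, -0.9]
force: [-10.1, -0.1, 10.7]
gripper_width: 25.8
time_s: 54.1
ee_pos: [551.3, 35.5, 32.3]
ee_rot: [180.0, 0.6, -0.9]
force: [-9.6, -0.3, 9.5]
gripper_width: 26.0
time_s: 54.72
ee_pos: [596.5, 34.7, 32.3]
ee_rot: [180.0, 0.6, -0.9]
force: [-9.6, 0.0, 9.8]
gripper_width: 26.1
```

```bash
python3 -m creep '{"offset":[[0.008,0,0],[0.008,0,0],[0.007,0,0],[0.006,0,0],[0,0,0]],"rotation":[[0,0,0],[0,0,0],[0,0,0],[0,0,0],[0,0,0]]}'
python3 - <<'E'
from h import *
p=camera_params("wrist");im=grab_frame("wrist");save(im,"w28")
s=env.state();print(s["ee_pos"],s["ee_rot"],s["force"])
E
```

```text
time_s: 55.35
ee_pos: [626.8, 34.3, 32.3]
ee_rot: [180.0, 0.5, -0.9]
force: [-5.7, -0.3, 7.4]
gripper_width: 25.8
[626.8  34.3  32.3] [180.    0.5  -0.9] [-5.8  0.6  7.2]
```

View pics/w28.png

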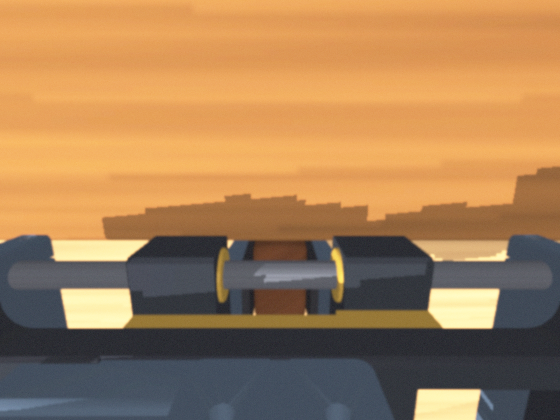

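Nearly home, with the tray front now under the board's edge in view. I'll feel for the stop in small steps.

```bash
python3 -m creep '{"offset":[[0.003,0,0],[0.003,0,0],[0,0,0]],"rotation":[[0,0,0],[0,0,0],[0,0,0]]}'
python3 -m creep '{"offset":[[0.002,0,0],[0.002,0,0],[0,0,0]],"rotation":[[0,0,0],[0,0,0],[0,0,0]]}'
python3 -m creep '{"offset":[[0.002,0,0],[0,0,0]],"rotation":[[0,0,0],[0,0,0]]}'
```

```text
time_s: 55.78
ee_pos: [632.5, 34.2, 32.3]
ee_rot: [180.0, 0.5, -0.9]
force: [-7.7, -0.0, 6.8]
gripper_width: 25.8
time_s: 56.15
ee_pos: [636.2, 34.1, 32.3]
ee_rot: [180.0, 0.5, -0.9]
force: [-7.4, 0.7, 8.0]
gripper_width: 25.9
time_s: 56.4
ee_pos: [638.2, 34.1, 32.3]
ee_rot: [180.0, 0.5, -0.9]
force: [-7.1, -0.5, 7.3]
gripper_width: 26.0
```

```bash
python3 -m creep '{"offset":[[0.002,0,0],[0,0,0]],"rotation":[[0,0,0],[0,0,0]]}'
python3 -m creep '{"offset":[[0.0015,0,0],[0,0,0]],"rotation":[[0,0,0],[0,0,0]]}'
```

```text
time_s: 56.65
ee_pos: [639.1, 34.1, 32.3]
ee_rot: [180.0, 0.6, -0.9]
force: [-11.1, 1.3, 9.8]
gripper_width: 26.1
time_s: 56.9
ee_pos: [639.0, 34.1, 32.3]
ee_rot: [180.0, 0.8, -0.9]
force: [-16.9, -0.2, 12.7]
gripper_width: 25.7
```

The position holds at 639.0 while the force climbs from 7 to 17 N, so the tray is against the stop. I'll release without pulling back and rise.

```bash
python3 -m creep '{"offset":[[0.001,0,0],[0,0,0]],"rotation":[[0,0,0],[0,0,0]]}'
python3 -m creep '{"offset":[[0,0,0],[0,0,0],[0,0,0],[0,0,0],[0,0,0]],"rotation":[[0,0,0],[0,0,0],[0,0,0],[0,0,0],[0,0,0]]}' 0
python3 -m creep '{"offset":[[0,0,-0.03],[0,0,-0.05],[0,0,-0.05],[0,0,-0.05],[0,0,-0.05]],"rotation":[[0,0,0],[0,0,0],[0,0,0],[0,0,0],[0,0,0]]}' 
python3 -m creep '{"offset":[[-0.05,0,0],[-0.06,0,0],[-0.06,0,0],[-0.02,0,0],[0,0,0]],"rotation":[[0,0,0],[0,0,0],[0,0,0],[0,0,0],[0,0,0]]}'
python3 - <<'E'
from h import *
p=camera_params("wrist");im=grab_frame("wrist");save(im,"w29")
t=grab_frame("top");s_=grab_frame("scene");save(t,"t29");save(s_,"s29")
s=env.state();print(s["ee_pos"],s["ee_rot"],s["force"])
E
```

```text
time_s: 57.15
ee_pos: [638.9, 34.1, 32.3]
ee_rot: [180.0, 0.9, -0.9]
force: [-19.1, 0.3, 13.0]
gripper_width: 26.0
time_s: 57.78
ee_pos: [638.7, 34.6, 29.7]
ee_rot: [-180.0, 1.0, -1.0]
force: [-12.9, 2.1, 0.1]
gripper_width: 72.7
time_s: 58.4
ee_pos: [646.4, 34.0, 263.7]
ee_rot: [-180.0, 0.1, -0.9]
force: [0.7, -0.5, -0.4]
gripper_width: 91.6
time_s: 59.02
ee_pos: [455.6, 37.0, 263.0]
ee_rot: [-180.0, -0.0, -0.9]
force: [0.3, -0.0, -0.2]
gripper_width: 91.4
[457.8  37.  262.4] [-180.     0.    -0.9] [ 0.3 -0.2  0.1]
```

View pics/w29.png

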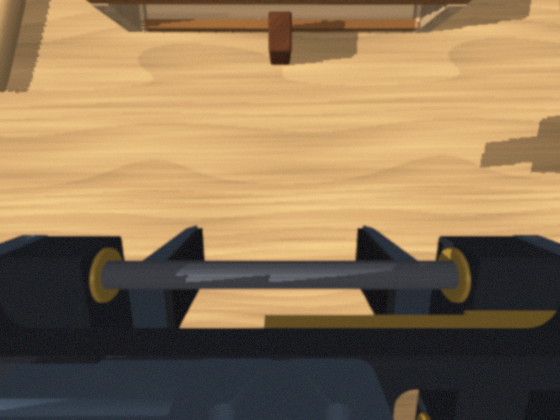

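View pics/t29.png

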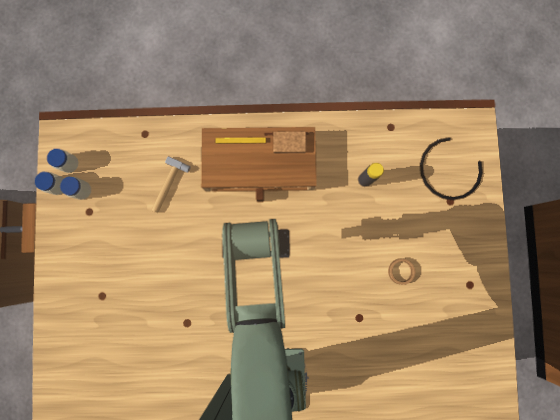

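View pics/s29.png

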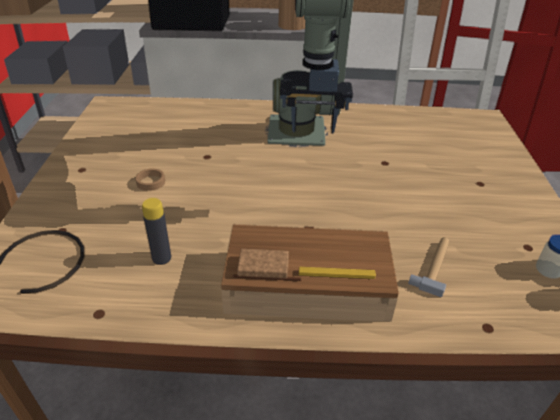

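The force stayed at -13 N in x after opening, so the fingers may have been touching the riser's front instead of the tray touching its stop. I'll measure how flush the tray is.

Run:
```python
from h import *
p=camera_params("wrist");im=cv2.imread("pics/w29.png")[:,:,::-1]
save(im,"w29c",(80,0,480,75),2)
for u,v,z,n in((145,30.5,0,"tray front L bottom"),(414,29.5,0,"tray front R bottom"),(281,53,69,"?")): print(n,onplane(p,(u,v),z))
print("expected home: pull top front corners",proj(p,[[618.5,48,69],[618.5,22,69]]),"riser front top/bottom",proj(p,[[658,34,98],[658,34,80]]),"tray front z16,z0",proj(p,[[658,34,16],[658,34,0]]))
```

```text
tray front L bottom [663.5 206.5   0. ]
tray front R bottom [ 659.2 -140.5    0. ]
? [616.9  31.9  69. ]
expected home: pull top front corners [[266.4  51.7]
 [290.   51.2]] riser front top/bottom [[278.4  -1.6]
 [278.5   6.3]] tray front z16,z0 [[278.7  28.6]
 [278.7  33.1]]
```

View pics/w29c.png

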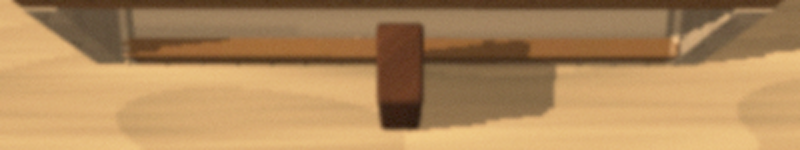

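The tray's front bottom and the cheeks' front bottoms line up at row ~30, and the pull sits where home predicts. To be sure, I'll push on the pull's front face with closed fingers, where nothing can touch the riser.

```bash
python3 -m creep '{"offset":[[0.05,0.0,0.04],[0.045,0,0.045],[0.02,0,0.05],[0,0,0.05],[0,0,0.04]],"rotation":[[0,0,0],[0,0,0],[0,0,0],[0,0,0],[0,0,0]]}' 1 20
python3 -m creep '{"offset":[[0,0,0],[0,0,0]],"rotation":[[0,0,0],[0,0,0]]}'
python3 - <<'E'
from h import *
im=grab_frame("wrist");save(im,"w30")
s=env.state();print(s["ee_pos"],s["ee_rot"],s["force"])
E
```

```text
time_s: 59.8
ee_pos: [569.9, 35.0, 35.7]
ee_rot: [180.0, 0.2, -0.9]
force: [0.2, 0.4, 0.0]
gripper_width: 44.6
time_s: 60.05
ee_pos: [571.1, 35.2, 40.0]
ee_rot: [-180.0, -0.1, -0.9]
force: [0.5, -0.1, -0.9]
gripper_width: 24.0
[571.3  35.2  40.7] [-180.    -0.1   -0.9] [-0.1 -0.3  1. ]
```

View pics/w30.png

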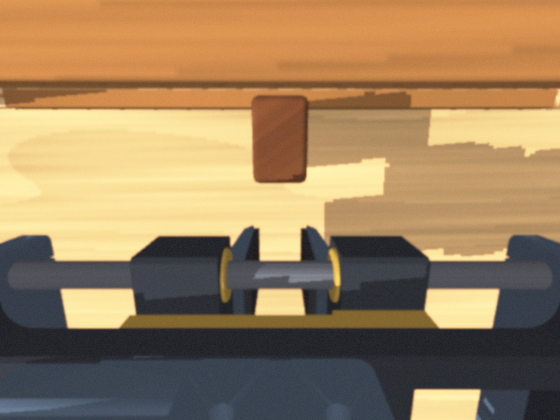

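```bash
python3 - <<'E'
from h import *
p=camera_params("wrist")
print("board front",onplane(p,(280,83),98),onplane(p,(280,88.5),80),"tray front",onplane(p,(120,108),0),onplane(p,(440,108),0),"pull front",onplane(p,(280,181),69),onplane(p,(280,97),69))
E
python3 -m creep '{"offset":[[0.01,0,0],[0.01,0,0],[0,0,0],[0,0,0]],"rotation":[[0,0,0],[0,0,0],[0,0,0],[0,0,0]]}'
python3 -m creep '{"offset":[[0.004,0,0],[0.003,0,0],[0,0,0]],"rotation":[[0,0,0],[0,0,0],[0,0,0]]}'
```

```text
board front [656.5  32.7  98. ] [657.5  32.7  80. ] tray front [659.6 139.4   0. ] [656.3 -74.2   0. ] pull front [618.1  33.3  69. ] [655.7  32.7  69. ]
time_s: 60.6
ee_pos: [589.2, 34.9, 39.1]
ee_rot: [-180.0, 0.1, -0.9]
force: [-0.1, -0.3, 0.2]
gripper_width: 0.4
time_s: 60.98
ee_pos: [596.5, 34.7, 39.0]
ee_rot: [-180.0, 0.1, -0.9]
force: [0.1, 0.8, 0.6]
gripper_width: 0.3
```

The image puts the tray front at x ≈ 658 and the board front at ≈ 657. The push will confirm this.

```bash
python3 -m creep '{"offset":[[0.002,0,0],[0.002,0,0],[0,0,0]],"rotation":[[0,0,0],[0,0,0],[0,0,0]]}'
python3 -m creep '{"offset":[[0.0015,0,0],[0.0015,0,0],[0,0,0]],"rotation":[[0,0,0],[0,0,0],[0,0,0]]}'
```

```text
time_s: 61.35
ee_pos: [599.6, 34.7, 38.9]
ee_rot: [180.0, 0.2, -0.9]
force: [-2.3, 0.7, 1.7]
gripper_width: 0.4
time_s: 61.72
ee_pos: [599.6, 34.7, 38.9]
ee_rot: [180.0, 0.5, -0.9]
force: [-9.3, 0.8, 6.8]
gripper_width: 0.3
```

```bash
python3 -m creep '{"offset":[[0.002,0,0],[0.002,0,0],[0,0,0]],"rotation":[[0,0,0],[0,0,0],[0,0,0]]}'
python3 -m creep '{"offset":[[0.0015,0,0],[0,0,0]],"rotation":[[0,0,0],[0,0,0]]}'
```

```text
time_s: 62.1
ee_pos: [599.5, 34.7, 39.0]
ee_rot: [180.0, 1.0, -0.9]
force: [-18.6, 1.6, 14.4]
gripper_width: 0.5
time_s: 62.35
ee_pos: [599.4, 34.8, 39.0]
ee_rot: [180.0, 1.2, -0.9]
force: [-22.5, 1.2, 17.0]
gripper_width: 0.6
```

No movement at 22 N, while sliding took 7–10 N, so the tray is at its stop. I'll back off and look into the bay.

```bash
python3 -m creep '{"offset":[[-0.02,0,0],[-0.05,0,-0.02],[-0.06,0,-0.02],[-0.06,0,-0.02],[-0.04,0,-0.02]],"rotation":[[0,0,0],[0,0,0],[0,0,0],[0,8,0],[0,8,0]]}' 0
python3 -m creep '{"offset":[[-0.02,0,0],[-0.02,0,0],[-0.01,0,0],[0,0,0],[0,0,0]],"rotation":[[0,9,0],[0,9,0],[0,9,0],[0,9,0],[0,0,0]]}'
python3 - <<'E'
from h import *
p=camera_params("wrist");im=grab_frame("wrist");save(im,"w31")
s=env.state();print(s["qpos"],s["ee_pos"],s["ee_rot"],s["force"]);print(-p["R"].T@p["t"])
E
```

```text
time_s: 62.98
ee_pos: [376.8, 38.3, 113.8]
ee_rot: [-180.0, -16.3, -0.9]
force: [0.3, 0.4, 0.7]
gripper_width: 47.2
time_s: 63.6
ee_pos: [358.7, -28.9, 131.3]
ee_rot: [170.1, -37.4, 5.9]
force: [0.5, 0.4, 0.4]
gripper_width: 90.8
[ -1.3 -10.2 148.6 -57.5   6.4 141.7] [359.2 -28.1 131.3] [170.2 -37.4   5.8] [ 0.4 -0.5  0.8]
[306.1  -5.9 305.4]
```

View pics/w31.png

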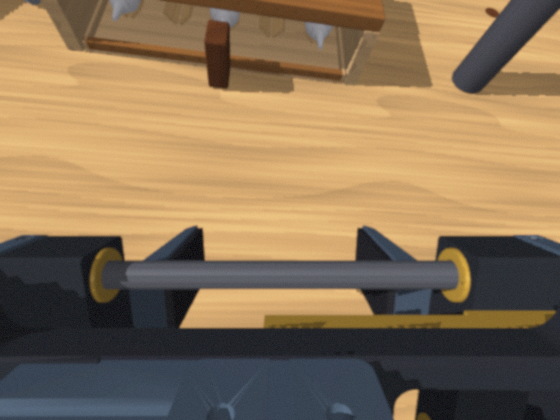

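Inside the bay the three nozzles point at the pull, each in its own trough, at (125,5), (225,15) and (320,30). The tray front lines up with the cheeks. One last comparison of the bystanders with the first picture, then I'll hand in.

Run:
```python
from h import *
a=cv2.imread("pics/top0.png").astype(int);t=grab_frame("top");save(t,"t32");b=t[:,:,::-1].astype(int)
for n,(x0,y0,x1,y1) in dict(hammer=(150,152,192,214),can=(356,160,386,190),tape=(386,256,420,286),riser=(200,125,318,186)).items():
    print(n,"changed px",int((np.abs(a-b)[y0:y1,x0:x1].max(2)>60).sum()))
s=env.state();print(s["time_s"],s["force"],s["gripper_width"])
print(env.job_done())
```

```text
hammer changed px 0
can changed px 0
tape changed px 55
riser changed px 0
63.7 [0.  0.1 0.5] 91.10657951995904
the job is handed in; nothing more can be done
None
```

Run:
```python
import cv2,numpy as np
a=cv2.imread("pics/top0.png")[245:300,375:430];b=cv2.imread("pics/t32.png")[245:300,375:430]
cv2.imwrite("pics/tape.png",cv2.resize(np.hstack([a,b]),None,fx=6,fy=6))
```

```text
(no output)
```

View pics/tape.png

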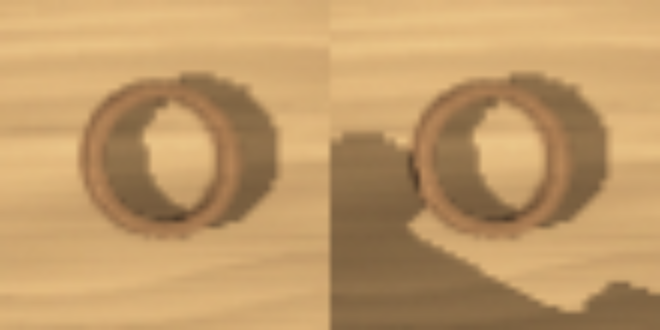

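All three glue bottles present are lying in their own V troughs (+132, 0 and -132), nozzles towards the pull. The loaded tray is back home under the riser, and I handed the job in at 63.7 s.

**How it went**
- I drew the tray out by its pull until it stood about 166 mm short of home.
- I gripped each bottle with the tool leaning 75°, then lowered it into its V until I felt contact before letting go.
- I pushed the tray back by its pull.

**Last checks**
- **Tray:** it did not move under a 22 N push on the pull, against 7–10 N needed to slide it. The camera puts its front at x ≈ 658 and the riser's front at ≈ 657, which agrees to within the 2 mm calibration.
- **Bottles:** a look into the bay just before handing in showed all three still lying in their troughs.
- **Bystanders:** the hammer and spray can pictures match the start exactly. The tape crop differed by 55 pixels; side by side, the roll is in the same place and the difference is the arm's shadow.

**What did not go to plan**
- **Bottle A:** my first grip, at 45°, could not be laid down because joint 6 reached its limit. I stood A back on the bench at a free spot and regripped it, without dropping it.
- **Joint 3:** it reached the edge of its range at full stretch once, with a brief wrist reading of about 47 N.
- **Bottle C:** it was pressed into its V with about 11 N before I eased off and released it.
- **First push home:** the force of about 19 N may have been partly the fingers touching the riser, so I repeated the push on the pull's front face alone.

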